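# Weigh the jar that stands behind the bottles

### The job

Clear the way first: put the brown bottle and the white bottle from the caddy, and the black-lidded jar from the balance, onto the side tray. With both bottles standing on the side tray, take the white-lidded jar from the pocket behind them and stand it in the middle of the balance pan, then put each bottle back into the very pocket it came from and leave the black-lidded jar on the side tray. Everything stays upright all the time.

Things in the scene. Friction and masses are not known exactly. Their poses are not given: they have to be found in the camera images.
- bottle_brown_mid (a point): brown bottle with a black screw cap, 112 mm tall, round, 58 mm diameter with straight sides up to 70 mm above its base, then a shoulder that narrows to the cap (36 mm diameter, top 14 mm); about 0.16 kg. This point is at its centre, 56 mm above its base; z up along the bottle. Best gripped across the straight sides, just under the shoulder. At the start it stands in one of the two bottle pockets of the caddy.
- bottle_white_mid (a point): white bottle with a white screw cap, 130 mm tall, round, 63 mm diameter with straight sides up to 85 mm above its base, then a shoulder that narrows to the cap (40 mm diameter, top 18 mm); about 0.2 kg. This point is at its centre, 65 mm above its base; z up along the bottle. Best gripped across the straight sides, just under the shoulder. At the start it stands in the other bottle pocket of the caddy.
- jar_whitelid_mid (a point): small clear round jar with a white lid, 37 mm tall, 44 mm diameter, lid 47 mm diameter (top 3 mm); about 0.06 kg. This point is at its centre, 18.5 mm above its base; z up. At the start it stands in the jar pocket of the caddy, close behind the two bottles, which leave no room for a gripper round it.
- jar_blacklid_mid (a point): small clear round jar with a black lid, 33 mm tall, 38 mm diameter, lid 41 mm diameter (top 3 mm); about 0.05 kg. This point is at its centre, 16.5 mm above its base; z up. At the start it stands on the balance pan.
- caddy: fixed grey plastic block 150 x 180 x 11 mm (x, y, z) with three round pockets, each 6 mm deep (floor 5 mm above the worktop). Origin at the centre of its underside; x points away from the robot (turned by the block's yaw), y to the left, z up. The two bottle pockets, 76 mm diameter, are centred at (-25, +41) and (-25, -41) mm; the jar pocket, 58 mm diameter, at (+34, 0) mm, behind the two. Two small empty wells (18 mm) at its far corners are not used.
- side_tray: fixed shallow pale grey tray, 290 x 132 mm outside (x, y), walls 4 mm thick and 12 mm high, floor 4 mm above the worktop. Origin at the centre of its underside; its x axis is its long direction, roughly away from the robot; z up. Stands left or right of the caddy and is empty at the start; there is room for three things in a row along x, 85 mm apart.
- pan (a point): centre of the top face of the round steel pan (116 mm diameter, 56 mm above the worktop) of a fixed white bench balance, 215 x 160 mm, whose display and keys lie on its robot side; the pan centre is 30 mm behind the balance's middle. x points away from the robot (turned by the balance's yaw), z up. Stands on the other side of the caddy from the side tray. The pan does not move.

How it is judged:
By the outcome, as a careful person would: the job done as asked, in the order asked, and still so for the second after the job is handed in, with the robot touching nothing.
It also fails if it takes over 134 s, if anything falls off the work surface, if the arm or the gripper's body presses on something with over 40 N, if the wrist force passes 120 N, or if a joint passes its speed limit or range.

### The arm

A 6-joint arm with a two-finger parallel gripper is mounted at the origin on a cart in front of the work surface, level with it; the furniture and walls round the work are solid. World frame = base frame: x ahead of the robot, y to its left, z up, the work surface at z = 0. Lengths are in mm, angles in degrees, forces in N, time in s.
With the tool pointing down it reaches from about 400 to 825 mm from the base axis. Payload 7 kg.
Tool frame: the origin (TCP) lies on the mounting face of the last link; the fingertips stand 178 mm ahead of it and the grasp point (between the pads) lies 159 mm ahead of it; x points along the fingers, y is the direction in which the jaws open and shut, and the axes are right-handed (so a half turn about x gives the same grasp; the last joint's range is limited). The gripper opens to 88 mm and grips with 3 to 60 N. Pads are 19 mm wide; open, the fingers measure 130 mm over their backs; the gripper's body (78 mm by 193 mm) begins 47 mm behind the grasp point.
Start: joints at [-53.623, 20.546, 0.682, 0, -70.136, -16.507], TCP at [229.399, -634.801, 404.661] pointing down, gripper open.
Joint ranges: [-176.03, 176.03], [-82.01, 121.73], [-58.28, 71.71], [-173.87, 95.51], [-174.79, -0.11], [-173.66, 173.66]. Speed limits (degrees/s): [136.94, 136.94, 172.46, 180, 180, 180].

### API

Orientations are given as a 3x3 rotation matrix whose columns are the frame's x, y, z axes.
In Python, from cell import sense, capture, calibration, job_done gives the robot as it stands.
- The arm moves only by the shell command python3 -m handwheel 'ROWS' [FORCE]. ROWS is JSON, a list of rows, each an object with "dr": the turn, a rotation vector about the world's x, y, z in degrees, a list of three; "slide": the shift along the world's x, y, z in mm, a list of three; "hand": the finger opening in mm, from 0 to 87.6. A call has 1 to 10 rows; each row shifts and turns the commanded pose from where the row before left it; what a row does not reach is not made up. A row lasts 1/8 s, in which the tool goes at most 62.5 mm and 10.7 degrees, less where a joint would pass 70% of its speed; a pose out of reach is approached as far as the arm can. A call with a gripper value outside its range is refused whole. The fingers move at their own pace and stop on an object; FORCE is the grip in N (left out, the last holds). Time passes only in rows, so rows that do not move let the fingers close. It gives the time, the measured TCP pose, the force and the opening at its end, in the units of the state.
- sense(): the state, without advancing time (a new reading comes with each control period).
- capture(name): name is "scene" or "top" or "wrist"; returns (picture, depth): 400x640x3 uint8, blue, green, red; 400x640 float32, mm along the optical axis (not along the pixel's ray), 0 where there is no reading.
- calibration(name): a dict with "intrinsics" (3x3 intrinsics, pixels), "distortion" ([k1, k2, p1, p2, k3] as OpenCV has them; the pictures are not rectified), "R" (3x3) and "t" (3): a world point X has camera coordinates R X + t. Camera axes: x right, y down, z forward; pixel columns grow to the right and rows downward; lengths in mm; the calibration is good to about 2 mm. A picture is of the moment at which its call begins: read the wrist's pose just before it. calibration takes no time and is no camera call; for the wrist camera it gives the pose at the moment of the call.
- job_done(): hands the job in, once; it reports no verdict.
The state is a dict: "t": time; "joint_positions": joint angles; "qd": joint speeds; "joint_efforts": joint torques, N m; "tool_pos": TCP position; "tcp_rot": TCP orientation; "wrist_force": force on the tool from outside, world axes, zero at the start; "torque": the same for the moment, N m; "width": opening from 0.0 (shut) to 1.0 (fully open).
Only numpy, scipy, OpenCV 4.12 (cv2) and the standard library are available. Lean on these libraries where they do the work, as an engineer would, in place of code of your own. Each camera call takes 0.05 s, during which the arm holds its last target.

## Working session

There is one attempt and no reset: what is moved stays moved. The work goes in short steps, Python scripts to look and compute and a shell command to move; the robot and the scene stay as the last step left them, time stands still between calls to the robot, and variables do not carry over. Pictures are saved under pics/ and viewed, and the job is handed in when it is done.

```bash
ls; mkdir -p pics
cat > snap.py <<'E'
import sys,cv2
from cell import *
import numpy as np
for n,f in zip(sys.argv[1::2],sys.argv[2::2]):
    c=calibration(n); im,d=capture(n); cv2.imwrite(f'pics/{f}.png',im); np.savez(f'pics/{f}.npz',im=im,d=d,K=c['intrinsics'],D=c['distortion'],R=c['R'],t=c['t'])
s=sense(); print(s['t'],s['tool_pos'],s['width'],s['wrist_force'])
E
python3 snap.py scene s0 top t0; python3 -c "
from cell import *
s=sense();print(s);print(calibration('top'));print(calibration('scene'))"
```

```text
pics
0.1 [ 229.34506489 -634.66040575  403.83229259] 1.001230253075122 [ 0.11967956 -0.09475737 -0.60359571]
{'t': 0.1, 'joint_positions': array([-5.36245010e+01,  2.05858712e+01,  6.38646347e-01, -1.69414524e-02,
       -7.01339049e+01, -1.65076488e+01]), 'qd': array([ 0.05337301, -0.03753453,  0.1871473 ,  0.01018037,  0.03167483,
       -0.00045406]), 'joint_efforts': array([-4.54158826e-04, -5.84162521e+01,  2.93749273e+01,  7.01536685e+00,
        1.01467530e-02, -9.03086902e-05]), 'tool_pos': array([ 229.34506489, -634.66040575,  403.83229259]), 'tcp_rot': array([[-6.15871834e-04, -3.39756754e-01,  9.40513141e-01],
       [ 1.30498824e-03,  9.40512246e-01,  3.39757285e-01],
       [-9.99998959e-01,  1.43660553e-03, -1.35856433e-04]]), 'wrist_force': array([ 0.11967956, -0.09475737, -0.60359571]), 'torque': array([ 0.01753658, -0.00618918,  0.03725174]), 'width': 1.001230253075122}
{'intrinsics': array([[375.61872726,   0.        , 319.48633804],
       [  0.        , 375.61872726, 208.11585818],
       [  0.        ,   0.        ,   1.        ]]), 'distortion': array([-0.08035512,  0.        ,  0.        ,  0.        ,  0.        ]), 'R': array([[ 2.34340728e-02, -9.99707325e-01,  6.00898027e-03],
       [-9.75747461e-01, -2.41801258e-02, -2.17559681e-01],
       [ 2.17641305e-01, -7.64937834e-04, -9.76028523e-01]]), 't': array([-28.40063918, 532.39089896, 889.05589282])}
{'intrinsics': array([[469.51377987,   0.        , 322.06686118],
       [  0.        , 469.51377987, 198.72457383],
       [  0.        ,   0.        ,   1.        ]]), 'distortion': array([-0.13826904,  0.        ,  0.        ,  0.        ,  0.        ]), 'R': array([[-0.7940641 , -0.60741405,  0.02259126],
       [-0.30317757,  0.36357893, -0.8808483 ],
       [ 0.52682593, -0.70629918, -0.4728593 ]]), 't': array([435.00883649, 224.55937311, 881.52583534])}
```

View pics/t0.png

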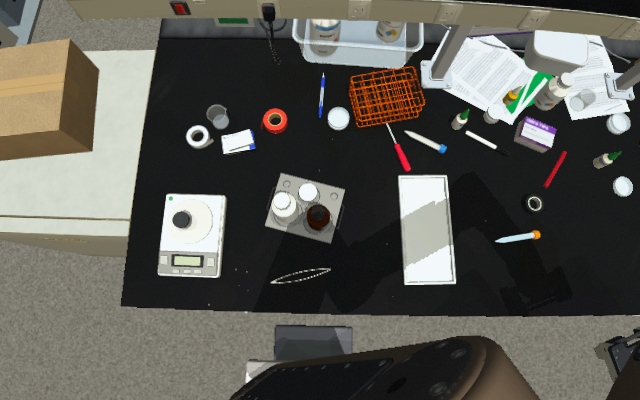

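View pics/s0.png

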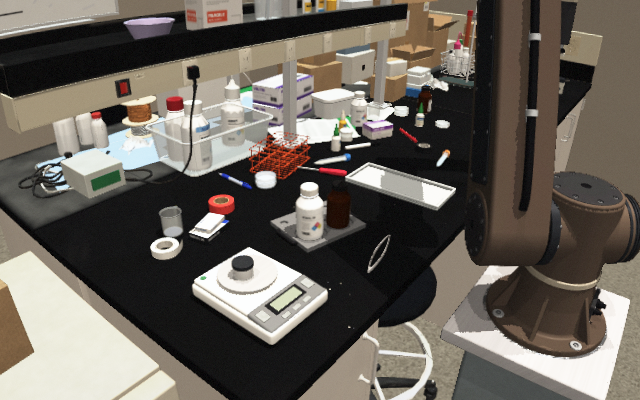

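```bash
cat > h.py <<'E'
import numpy as np,cv2
class V:
    def __init__(s,f):
        z=np.load(f'pics/{f}.npz'); s.__dict__.update({k:z[k] for k in z})
        s.gray=cv2.cvtColor(s.im,cv2.COLOR_BGR2GRAY); s.hsv=cv2.cvtColor(s.im,cv2.COLOR_BGR2HSV)
    def rays(s,uv):
        p=cv2.undistortPoints(np.float64(uv).reshape(-1,1,2),s.K,s.D).reshape(-1,2)
        return np.c_[p,np.ones(len(p))]@s.R
    def C(s): return -s.R.T@s.t
    def plane(s,uv,z):
        r=s.rays(uv);c=s.C(); return c+r*((z-c[2])/r[:,2])[:,None]
    def cloud(s):
        v,u=np.mgrid[:400,:640]; uv=np.c_[u.ravel(),v.ravel()]
        p=cv2.undistortPoints(np.float64(uv).reshape(-1,1,2),s.K,s.D).reshape(-1,2)
        P=(np.c_[p,np.ones(len(p))]*s.d.ravel()[:,None]-s.t)@s.R
        return P.reshape(400,640,3)
    def proj(s,X):
        return cv2.projectPoints(np.float64(X).reshape(-1,1,3),cv2.Rodrigues(s.R)[0],s.t,s.K,s.D)[0].reshape(-1,2)
def crop(v,x0,y0,x1,y1,k,f): cv2.imwrite(f'pics/{f}.png',cv2.resize(v.im[y0:y1,x0:x1],None,fx=k,fy=k,interpolation=cv2.INTER_CUBIC))
E
python3 - <<'E'
from h import *
v=V('t0'); crop(v,150,165,350,290,4,'t0c'); P=v.cloud()
for n,(u,w) in dict(pan=(200,235),black=(181,219),wb=(284,199),bb=(318,212),wj=(308,190),tray=(420,200),tab=(250,220),cad=(320,190)).items(): print(n,P[w,u].round(1))
c=np.array([[282,174],[345,184],[332,242],[266,230]]);print(v.plane(c,11).round(1))
E
```

```text
pan [457.2 282.6  55.3]
black [490.4 322.4  89.4]
wb [536.1  67.8 133.1]
bb [510.7 -12.2 115.7]
wj [583.9  15.3  42.9]
tray [ 574.9 -287.6    1.9]
tab [509.2 169.3  -1.4]
cad [593.9 -15.8   9.2]
[[635.8  88.2  11. ]
 [611.8 -82.8  11. ]
 [454.  -50.3  11. ]
 [481.3 123.2  11. ]]
```

View pics/t0c.png

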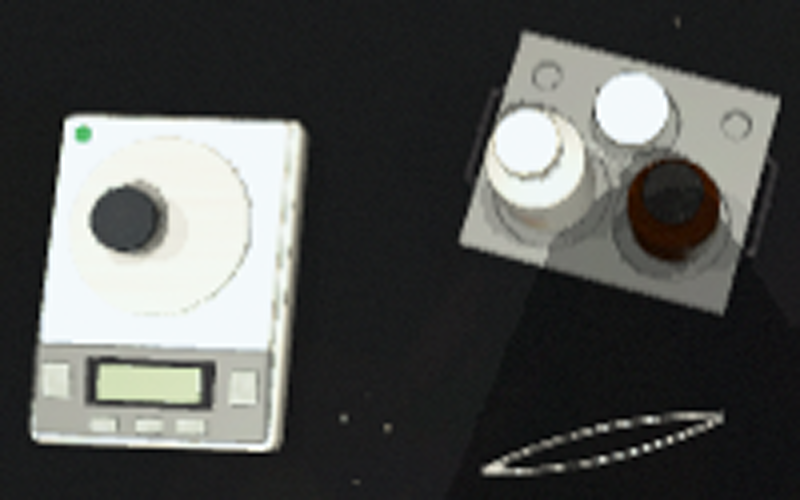

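```bash
cat > m0.py <<'E'
from h import *
v=V('t0'); P=v.cloud()
def F(c): c=np.float64(c); return np.c_[150+(c[:,0]+.5)/4-.5,165+(c[:,1]+.5)/4-.5]
c=v.plane(F([[523,32],[780,97],[723,314],[460,243]]),11)[:,:2]
print('caddy',c.round(1),c.mean(0),[np.linalg.norm(c[i]-c[i-1]).round(1) for i in range(4)])
ex=(c[0]+c[1]-c[2]-c[3]);ey=(c[0]+c[3]-c[1]-c[2]);print(np.degrees(np.arctan2(ex[1],ex[0])),np.degrees(np.arctan2(-ey[0],ey[1])))
a=np.radians((np.degrees(np.arctan2(ex[1],ex[0]))+np.degrees(np.arctan2(-ey[0],ey[1])))/2); Rz=np.array([[np.cos(a),-np.sin(a)],[np.sin(a),np.cos(a)]])
for q in [(-25,41),(-25,-41),(34,0)]: print('pocket',q,(c.mean(0)+Rz@q).round(1))
def caps(box,zlo,zhi,ztop,n):
    u0,v0,u1,v1=box; m=np.zeros((400,640),bool); s=np.s_[v0:v1,u0:u1]; m[s]=(P[s][...,2]>zlo)&(P[s][...,2]<zhi)
    ys,xs=np.nonzero(m); uv=np.c_[xs,ys].astype(float)
    w=v.plane(uv,ztop)[:,:2]; cc,r=cv2.minEnclosingCircle(np.float32(w)); print(n,len(xs),w.mean(0).round(1),np.round(cc,1),round(r,1), P[m].mean(0).round(1))
caps((265,185,305,230),128,140,135,'wb'); caps((305,200,335,235),110,125,117,'bb'); caps((298,180,319,200),35,60,42,'wj'); caps((160,205,200,240),80,100,89,'bj')
# colour caps
m=((v.gray<75)).astype(np.uint8); m[:208]=0;m[232:]=0;m[:,:170]=0;m[:,192:]=0
ys,xs=np.nonzero(m);w=v.plane(np.c_[xs,ys],89)[:,:2];print('bj col',len(xs),w.mean(0),cv2.minEnclosingCircle(np.float32(w)))
# pan ellipse: crop coords
pe=np.float32([[250,220],[242,180],[215,148],[160,135],[110,150],[75,200],[70,240],[85,285],[125,313],[160,316],[210,295],[235,262]])
w=v.plane(F(pe),56)[:,:2]; A=np.c_[2*w,np.ones(len(w))]; s=np.linalg.lstsq(A,(w**2).sum(1),rcond=None)[0]; print('pan',s[:2],np.sqrt(s[2]+s[:2]@s[:2]))
b=v.plane(F([[66,114],[305,122],[35,440],[280,450]]),50)[:,:2]; print('bal',b.round(1))
m=(v.gray>100).astype(np.uint8); m[:,:385]=0;m[:,465:]=0;m[:165]=0;m[295:]=0
n,l,st,ce=cv2.connectedComponentsWithStats(m); k=1+st[1:,4].argmax(); ys,xs=np.nonzero(l==k); w=v.plane(np.c_[xs,ys],12)[:,:2]; print('tray',st[k],cv2.minAreaRect(np.float32(w)), cv2.boxPoints(cv2.minAreaRect(np.float32(w))).round(1))
E
python3 m0.py
cat > crop2.py <<'E'
from h import *
v=V('t0');crop(v,380,165,480,295,4,'t0d');v=V('s0');crop(v,180,150,380,350,3,'s0c')
E
python3 crop2.py
```

```text
caddy [[639.6  92.8]
 [598.2 -81.9]
 [451.  -46.1]
 [493.5 127.5]] [545.55153032  23.07490376] [np.float64(150.1), np.float64(179.5), np.float64(151.5), np.float64(178.7)]
-13.513422446921345 -13.547397941987379
pocket (-25, 41) [530.8  68.8]
pocket (-25, -41) [511.7 -10.9]
pocket (34, 0) [578.6  15.1]
wb 225 [531.6  74. ] [531.4  74. ] 20.3 [531.9  74.1 133.9]
bb 183 [508.4 -12. ] [508.6 -11.9] 18.0 [508.6 -12.  115.8]
wj 245 [579.3  16.5] [578.7  16.5] 23.6 [579.5  16.6  41.4]
bj 209 [489.4 323.9] [490.4 323.8] 21.2 [489.6 324.3  88. ]
bj col 200 [489.42631596 322.73568861] ((489.35150146484375, 322.7181396484375), 20.354875564575195)
pan [493.24115786 313.417001  ] 58.432904680385704
bal [[564.9 383.9]
 [563.2 226.3]
 [355.5 381. ]
 [354.7 226.2]]
tray [ 398  175   58  110 5581] ((496.7284240722656, -298.9168701171875), (293.370849609375, 137.14637756347656), 2.142681121826172) [[ 347.6 -235.9]
 [ 352.7 -372.9]
 [ 645.9 -362. ]
 [ 640.7 -224.9]]
```

View pics/s0c.png

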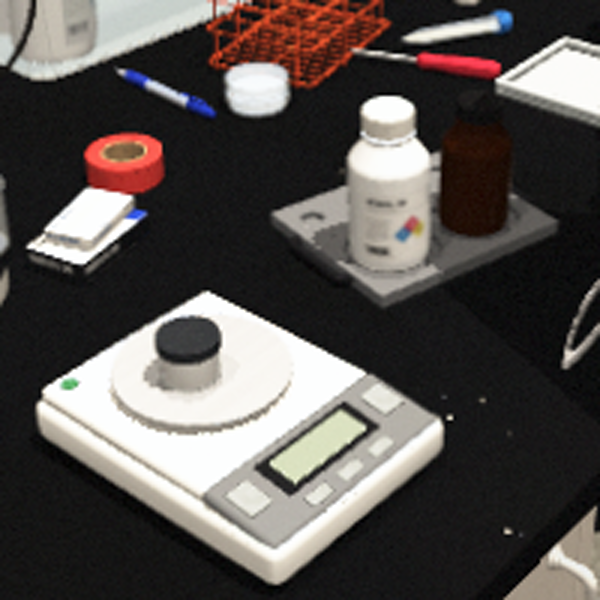

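```bash
python3 snap.py wrist w0
python3 - <<'E'
from h import *
from cell import *
v=V('w0');s=sense();T=s['tcp_rot'];c=v.C();print('cam in tool',T.T@(c-s['tool_pos']),'\n',(v.R@T).round(3),v.K)
E
```

```text
0.15 [ 229.39306966 -634.67671692  403.95964252] 1.002245880362362 [-0.24221282  0.0724963  -0.83201029]
cam in tool [ 20.00168977   1.07135617 -70.71355935] 
 [[ 0.     1.    -0.   ]
 [-0.262  0.     0.965]
 [ 0.965  0.     0.262]] [[288.16585756   0.         318.03581544]
 [  0.         288.16585756 197.59984967]
 [  0.           0.           1.        ]]
```

View pics/w0.png

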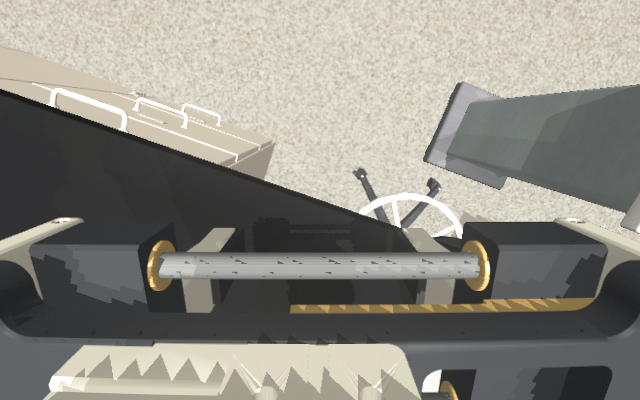

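```bash
python3 -m handwheel '[{"dr":[0,0,-2],"slide":[26,50,0],"hand":87.6},{"dr":[0,0,-2],"slide":[26,50,0],"hand":87.6},{"dr":[0,0,-2],"slide":[26,50,0],"hand":87.6},{"dr":[0,0,-2],"slide":[26,50,0],"hand":87.6},{"dr":[0,0,-2],"slide":[26,50,0],"hand":87.6},{"dr":[0,0,-2],"slide":[26,50,0],"hand":87.6},{"dr":[0,0,-2],"slide":[8,50,0],"hand":87.6},{"dr":[0,0,-2],"slide":[8,50,0],"hand":87.6},{"dr":[0,0,-1.8],"slide":[8,50,0],"hand":87.6},{"dr":[0,0,0],"slide":[8,50,0],"hand":87.6}]'
```

```text
t: 1.4
tool_pos: [417.2, -133.2, 404.7]
tcp_rot: [[0.0, -0.036, 0.999], [0.0, 0.999, 0.036], [-1.0, 0.0, 0.0]]
wrist_force: [1.2, 0.7, 0.5]
width: 1.002
```

```bash
python3 -m handwheel '[{"dr":[0,0,0],"slide":[8,50,0],"hand":87.6},{"dr":[0,0,0],"slide":[8,50,0],"hand":87.6},{"dr":[0,0,0],"slide":[8,50,0],"hand":87.6},{"dr":[0,0,0],"slide":[8,50,0],"hand":87.6},{"dr":[0,0,0],"slide":[8,50,0],"hand":87.6},{"dr":[0,0,0],"slide":[8,50,0],"hand":87.6},{"dr":[0,0,0],"slide":[8,50,0],"hand":87.6},{"dr":[0,0,0],"slide":[8,50,0],"hand":87.6},{"dr":[0,0,0],"slide":[8,58,0],"hand":87.6},{"dr":[0,0,0],"slide":[0,0,0],"hand":87.6}]'; python3 snap.py wrist w1
```

```text
t: 2.65
tool_pos: [489.6, 326.6, 403.3]
tcp_rot: [[-0.001, -0.039, 0.999], [-0.001, 0.999, 0.039], [-1.0, -0.001, -0.001]]
wrist_force: [0.7, -1.1, -0.9]
width: 1.005
2.7 [489.26172368 324.85097625 403.4827143 ] 1.0025211559481708 [ 0.23943195 -1.17271289 -0.26834914]
```

View pics/w1.png

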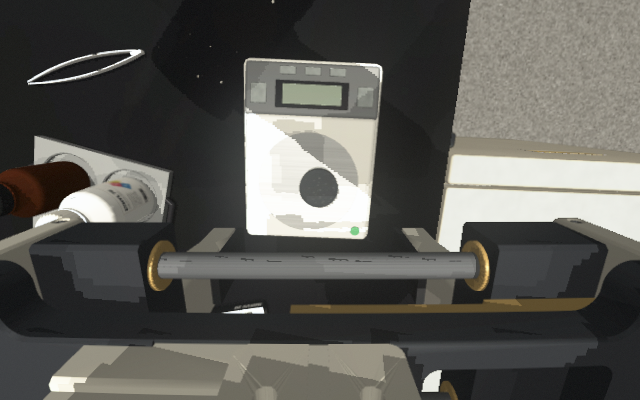

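Run:
```python
from h import *
v=V('w1');crop(v,230,50,390,245,4,'w1c')
m=(v.gray<70).astype(np.uint8); m[:165]=0;m[208:]=0;m[:,:296]=0;m[:,342:]=0
ys,xs=np.nonzero(m);w=v.plane(np.c_[xs,ys],89)[:,:2];print(len(xs),w.mean(0),cv2.minEnclosingCircle(np.float32(w)))
```

```text
Traceback (most recent call last):
  File "h.py", line 11, in plane
    r=s.rays(uv);c=s.C(); return c+r*((z-c[2])/r[:,2])[:,None]
  File "h.py", line 7, in rays
    p=cv2.undistortPoints(np.float64(uv).reshape(-1,1,2),s.K,s.D).reshape(-1,2)
      ~~~~~~~~~~~~~~~~~~~^^^^^^^^^^^^^^^^^^^^^^^^^^^^^^^^^^^^^^^^
cv2.error: OpenCV(4.12.0) /io/opencv/modules/calib3d/src/undistort.dispatch.cpp:347: error: (-215:Assertion failed) CV_IS_MAT(_src) && CV_IS_MAT(_dst) && (_src->rows == 1 || _src->cols == 1) && (_dst->rows == 1 || _dst->cols == 1) && _src->cols + _src->rows - 1 == _dst->rows + _dst->cols - 1 && (CV_MAT_TYPE(_src->type) == CV_32FC2 || CV_MAT_TYPE(_src->type) == CV_64FC2) && (CV_MAT_TYPE(_dst->type) == CV_32FC2 || CV_MAT_TYPE(_dst->type) == CV_64FC2) in function 'cvUndistortPointsInternal'
```

View pics/w1c.png

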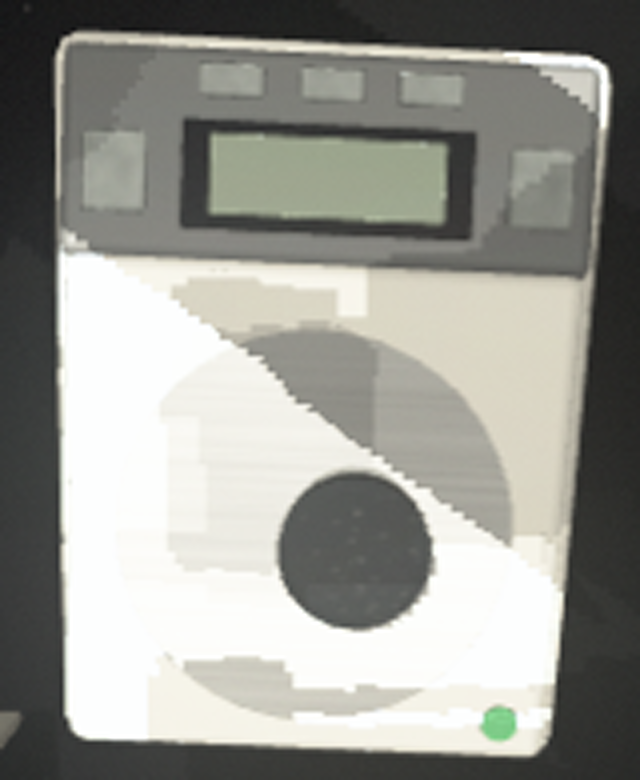

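Run:
```python
from h import *
v=V('w1')
m=(v.gray<100).astype(np.uint8); m[:165]=0;m[210:]=0;m[:,:297]=0;m[:,342:]=0
n,l,st,ce=cv2.connectedComponentsWithStats(m);k=l[187,318]
ys,xs=np.nonzero(l==k);w=v.plane(np.c_[xs,ys],89)[:,:2];print(len(xs),w.mean(0),cv2.minEnclosingCircle(np.float32(w)))
pe=np.float64([[315,327],[513,520],[312,719],[160,405],[475,425],[420,690],[172,658],[118,530],[250,340],[425,365]])
uv=np.c_[230+(pe[:,0]+.5)/4-.5,50+(pe[:,1]+.5)/4-.5]
w=v.plane(uv,56)[:,:2]; A=np.c_[2*w,np.ones(len(w))]; s=np.linalg.lstsq(A,(w**2).sum(1),rcond=None)[0]; print('pan',s[:2],np.sqrt(s[2]+s[:2]@s[:2]),(np.linalg.norm(w-s[:2],axis=1)).round(1))
```

```text
1102 [487.09151222 327.15727929] ((487.4493103027344, 327.5350341796875), 20.498525619506836)
pan [490.10772922 315.57857376] 57.37683084432691 [58.6 57.8 57.6 56.9 55.6 57.6 57.4 57.  57.7 57.5]
```

```bash
python3 -m handwheel '[{"dr":[0,0,0],"slide":[0,0,0],"hand":87.6},{"dr":[0,0,0],"slide":[0,0,0],"hand":87.6}]'; python3 snap.py wrist w2
python3 - <<'E'
from h import *
v=V('w2')
m=(v.gray<100).astype(np.uint8); m[:165]=0;m[210:]=0;m[:,:297]=0;m[:,342:]=0
n,l,st,ce=cv2.connectedComponentsWithStats(m);k=l[187,318]
ys,xs=np.nonzero(l==k);w=v.plane(np.c_[xs,ys],89)[:,:2];print(len(xs),w.mean(0),cv2.minEnclosingCircle(np.float32(w)))
crop(v,230,50,390,245,4,'w2c')
E
```

```text
t: 2.95
tool_pos: [489.3, 322.2, 405.0]
tcp_rot: [[0.0, -0.035, 0.999], [0.0, 0.999, 0.035], [-1.0, 0.0, 0.0]]
wrist_force: [0.2, 0.5, -0.5]
width: 0.998
3.0 [489.39127634 322.22169578 405.06321101] 0.998146017432207 [0.55107207 0.29253741 0.30785308]
1087 [487.04259209 327.0621555 ] ((487.466552734375, 327.64410400390625), 20.59943389892578)
```

View pics/w2c.png

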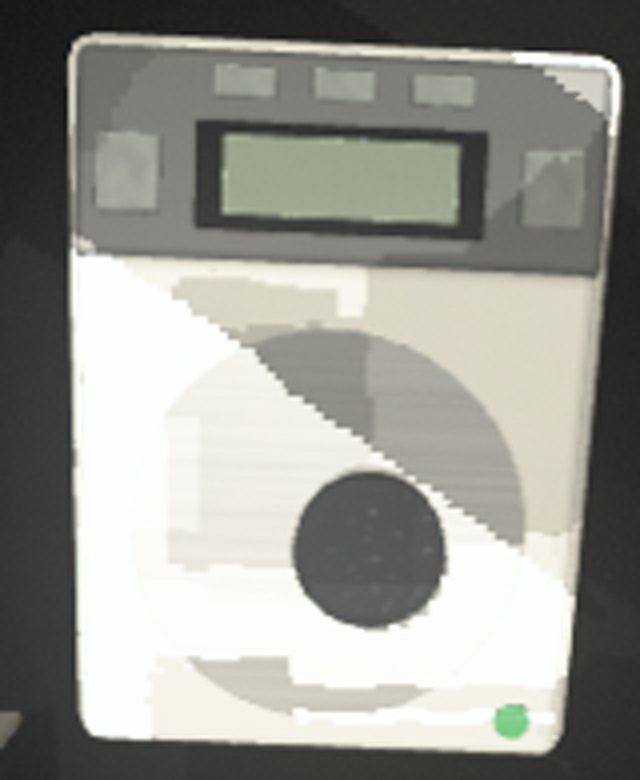

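```bash
python3 -m handwheel '[{"dr":[0,0,0],"slide":[-1.4,2.7,-30],"hand":87.6},{"dr":[0,0,0],"slide":[0,0,-40],"hand":87.6},{"dr":[0,0,0],"slide":[0,0,-40],"hand":87.6},{"dr":[0,0,0],"slide":[0,0,-30],"hand":87.6},{"dr":[0,0,0],"slide":[0,0,-16],"hand":87.6},{"dr":[0,0,0],"slide":[0,0,-7.7],"hand":87.6},{"dr":[0,0,0],"slide":[0,0,-3],"hand":87.6},{"dr":[0,0,0],"slide":[0,0,0],"hand":65}]' 10; python3 -m handwheel '[{"dr":[0,0,0],"slide":[0,0,0],"hand":50},{"dr":[0,0,0],"slide":[0,0,0],"hand":36},{"dr":[0,0,0],"slide":[0,0,0],"hand":30},{"dr":[0,0,0],"slide":[0,0,0],"hand":30},{"dr":[0,0,0],"slide":[0,0,0],"hand":30},{"dr":[0,0,0],"slide":[0,0,0],"hand":30},{"dr":[0,0,0],"slide":[0,0,0],"hand":30}]' 10;  python3 snap.py scene s1
```

```text
t: 4.0
tool_pos: [488.2, 326.1, 238.8]
tcp_rot: [[0.001, -0.036, 0.999], [0.001, 0.999, 0.036], [-1.0, 0.001, 0.001]]
wrist_force: [-0.4, -1.1, 0.5]
width: 0.941
t: 4.88
tool_pos: [488.0, 325.9, 238.0]
tcp_rot: [[0.0, -0.036, 0.999], [0.0, 0.999, 0.036], [-1.0, 0.0, 0.0]]
wrist_force: [-0.0, -0.5, 0.6]
width: 0.455
4.925 [488.0170302  325.90808429 238.01684328] 0.458984408107811 [ 1.08341865 -0.13598533  0.98588463]
```

View pics/s1.png

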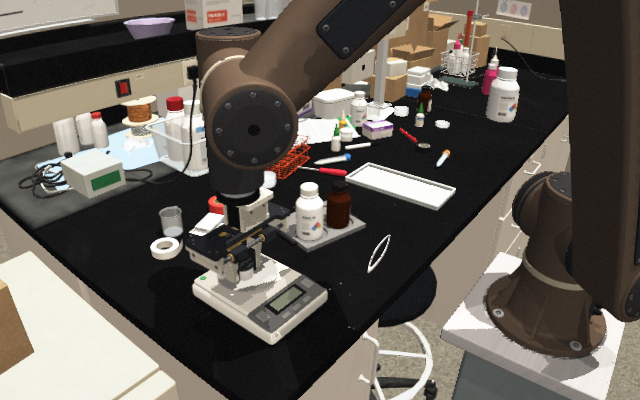

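```bash
python3 -m handwheel '[{"dr":[0,0,0],"slide":[0,0,5],"hand":30},{"dr":[0,0,0],"slide":[0,0,15],"hand":30},{"dr":[0,0,0],"slide":[0,0,30],"hand":30},{"dr":[0,0,0],"slide":[0,0,35],"hand":30},{"dr":[0,0,0],"slide":[0,0,30],"hand":30},{"dr":[0,0,0],"slide":[2,-15,15],"hand":30},{"dr":[0,0,0],"slide":[4,-30,0],"hand":30},{"dr":[0,0,0],"slide":[6.6,-45,0],"hand":30},{"dr":[0,0,0],"slide":[6.6,-45,0],"hand":30},{"dr":[0,0,0],"slide":[6.6,-45,0],"hand":30}]' 15; python3 -m handwheel '[{"dr":[0,0,0],"slide":[6.6,-45,0],"hand":30},{"dr":[0,0,0],"slide":[6.6,-45,0],"hand":30},{"dr":[0,0,0],"slide":[6.6,-45,0],"hand":30},{"dr":[0,0,0],"slide":[6.6,-45,0],"hand":30},{"dr":[0,0,0],"slide":[6.6,-45,0],"hand":30},{"dr":[0,0,0],"slide":[6.6,-45,0],"hand":30},{"dr":[0,0,0],"slide":[6.6,-45,0],"hand":30},{"dr":[0,0,0],"slide":[6.6,-45,0],"hand":30},{"dr":[0,0,0],"slide":[6.6,-45,0],"hand":30},{"dr":[0,0,0],"slide":[5,-25,-10],"hand":30}]'; python3 -m handwheel '[{"dr":[0,0,0],"slide":[3.4,-11.2,-20],"hand":30},{"dr":[0,0,0],"slide":[0,0,-30],"hand":30},{"dr":[0,0,0],"slide":[0,0,-30],"hand":30},{"dr":[0,0,0],"slide":[0,0,-30],"hand":30}]';  python3 snap.py scene s2 top t2
```

```text
t: 6.18
tool_pos: [513.4, 143.7, 368.1]
tcp_rot: [[-0.0, -0.036, 0.999], [-0.0, 0.999, 0.036], [-1.0, -0.0, -0.0]]
wrist_force: [-0.1, -0.6, -0.7]
width: 0.453
t: 7.42
tool_pos: [577.5, -286.8, 358.4]
tcp_rot: [[0.001, -0.034, 0.999], [-0.0, 0.999, 0.034], [-1.0, -0.0, 0.001]]
wrist_force: [0.2, -0.3, -1.0]
width: 0.449
t: 7.92
tool_pos: [580.8, -294.9, 246.2]
tcp_rot: [[-0.001, -0.036, 0.999], [0.001, 0.999, 0.036], [-1.0, 0.001, -0.001]]
wrist_force: [0.5, -0.5, -0.3]
width: 0.456
8.025 [ 579.57924118 -294.48415942  243.65402458] 0.4528689263047206 [-0.29374665  0.56326272 -1.27254528]
```

View pics/s2.png

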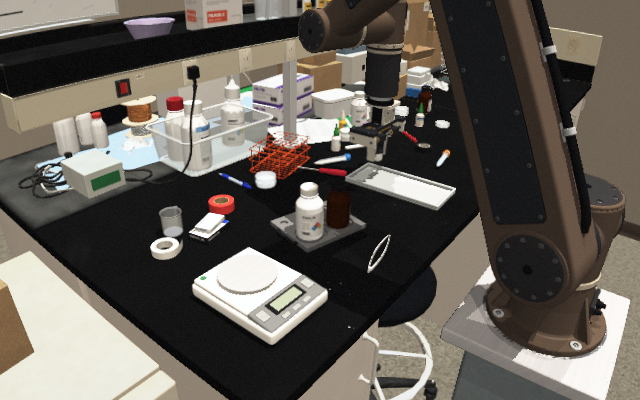

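View pics/t2.png

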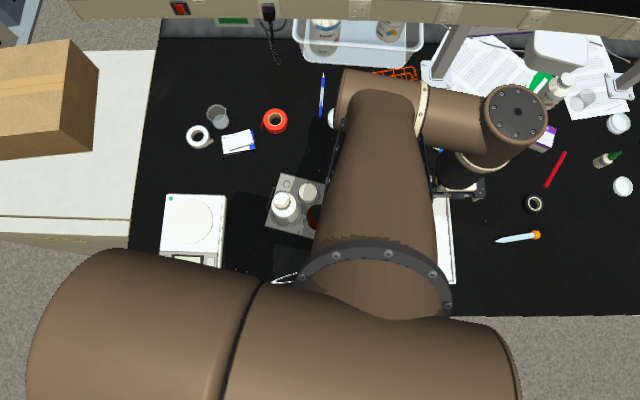

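```bash
python3 -m handwheel '[{"dr":[0,0,0],"slide":[0,0,-25],"hand":30},{"dr":[0,0,0],"slide":[0,0,-18],"hand":30},{"dr":[0,0,0],"slide":[0,0,-10],"hand":30},{"dr":[0,0,0],"slide":[0,0,-5],"hand":30},{"dr":[0,0,0],"slide":[0,0,-2],"hand":30},{"dr":[0,0,0],"slide":[0,0,-1],"hand":30},{"dr":[0,0,0],"slide":[0,0,0],"hand":30}]';python3 -m handwheel '[{"dr":[0,0,0],"slide":[0,0,-1],"hand":38},{"dr":[0,0,0],"slide":[0,0,0],"hand":44},{"dr":[0,0,0],"slide":[0,0,0],"hand":55},{"dr":[0,0,0],"slide":[0,0,0],"hand":60},{"dr":[0,0,0],"slide":[0,0,0],"hand":60},{"dr":[0,0,0],"slide":[0,0,0],"hand":60},{"dr":[0,0,0],"slide":[0,0,10],"hand":60},{"dr":[0,0,0],"slide":[0,0,40],"hand":87},{"dr":[0,0,0],"slide":[0,0,60],"hand":87},{"dr":[0,0,0],"slide":[0,0,60],"hand":87}]'; python3 snap.py wrist w3
python3 - <<'E'
from h import *
v=V('t2');crop(v,150,165,350,290,4,'t2c')
v=V('s2');crop(v,180,235,340,345,4,'s2c')
E
```

```text
t: 8.9
tool_pos: [581.7, -295.4, 187.3]
tcp_rot: [[0.001, -0.036, 0.999], [-0.0, 0.999, 0.036], [-1.0, -0.0, 0.001]]
wrist_force: [-0.1, 0.3, -0.6]
width: 0.452
t: 10.15
tool_pos: [581.3, -295.3, 358.4]
tcp_rot: [[0.0, -0.036, 0.999], [-0.0, 0.999, 0.036], [-1.0, -0.0, -0.0]]
wrist_force: [1.3, -0.5, -0.1]
width: 0.96
10.2 [ 582.94874549 -296.25416121  368.37354368] 0.9736729306462459 [ 3.65455276 -1.84920377  8.54716801]
```

View pics/w3.png

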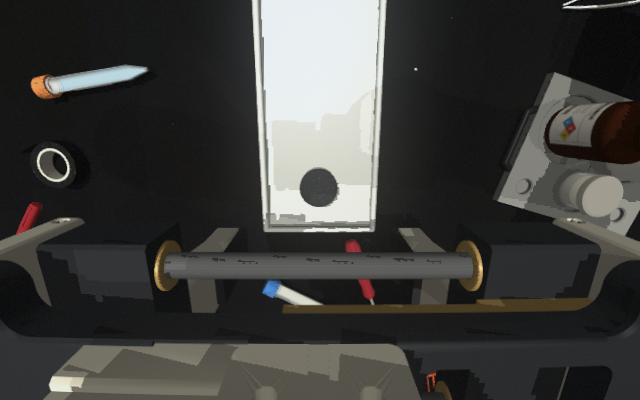

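View pics/t2c.png

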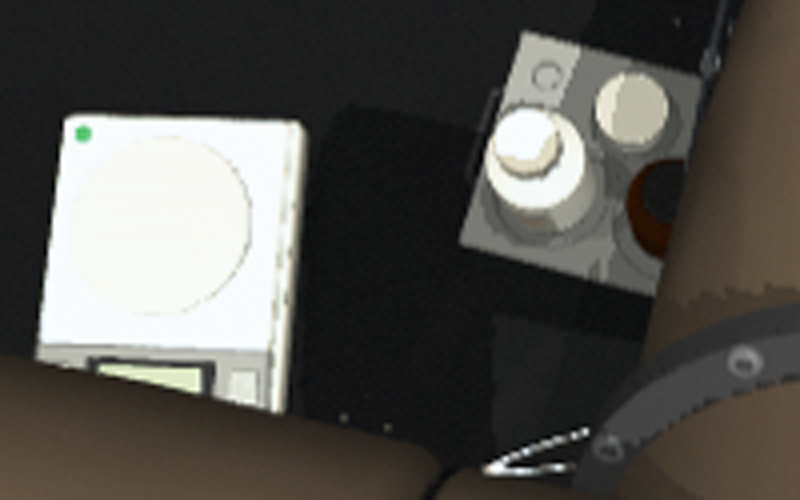

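View pics/s2c.png

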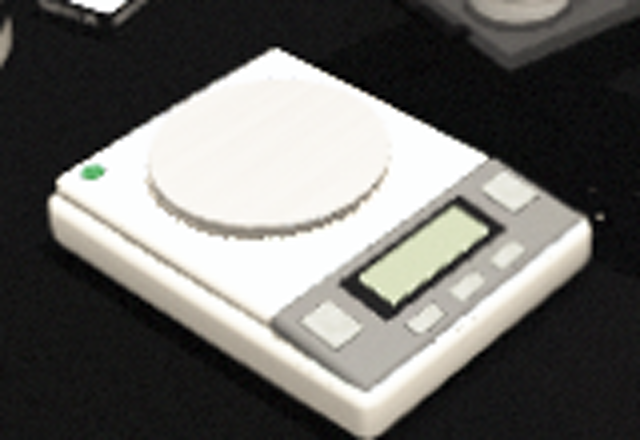

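Run:
```python
from h import *
def fit(v,pe,x0,y0,k,n):
    pe=np.float64(pe);uv=np.c_[x0+(pe[:,0]+.5)/k-.5,y0+(pe[:,1]+.5)/k-.5]
    w=v.plane(uv,56)[:,:2]; A=np.c_[2*w,np.ones(len(w))]; s=np.linalg.lstsq(A,(w**2).sum(1),rcond=None)[0]; print(n,s[:2],np.sqrt(s[2]+s[:2]@s[:2]),(np.linalg.norm(w-s[:2],axis=1)).round(1))
fit(V('t2'),[[250,220],[242,180],[215,148],[165,136],[110,152],[78,190],[70,235],[85,280],[120,308],[160,315],[210,295],[240,255]],150,165,4,'top')
fit(V('s2'),[[148,160],[165,120],[200,95],[280,78],[340,88],[391,150],[378,180],[340,212],[258,230],[190,216],[160,192]],180,235,4,'scene')
v=V('w3')
m=(v.gray<100).astype(np.uint8); m[:165]=0;m[210:]=0;m[:,:297]=0;m[:,342:]=0
n,l,st,ce=cv2.connectedComponentsWithStats(m);k=l[187,319]
ys,xs=np.nonzero(l==k);w=v.plane(np.c_[xs,ys],37)[:,:2];print(len(xs),w.mean(0),cv2.minEnclosingCircle(np.float32(w)))
c=v.plane([[258,100],[264,229],[375,229],[380,100]],12); print(c.round(1)) # tray edges
```

```text
top [493.5071137  312.94032676] 58.01821045715614 [58.2 58.6 58.8 56.8 58.3 58.4 57.6 57.9 58.1 58.6 58.  56.9]
scene [490.72604354 312.97466797] 58.87766329848898 [57.9 58.7 59.5 59.5 59.1 58.  57.9 59.7 60.  59.3 58.1]
1110 [ 581.02107197 -294.26359192] ((581.2835693359375, -294.4663391113281), 20.981534957885742)
[[ 492.3 -362.6   12. ]
 [ 640.9 -357.9   12. ]
 [ 636.  -223.4   12. ]
 [ 487.5 -231.    12. ]]
```

```bash
python3 -m handwheel '[{"dr":[0,0,4],"slide":[-3,10,10],"hand":87.6},{"dr":[0,0,7],"slide":[-7,26,10],"hand":87.6},{"dr":[0,0,9],"slide":[-9,36,10],"hand":87.6},{"dr":[0,0,9],"slide":[-9,36,10],"hand":87.6},{"dr":[0,0,9],"slide":[-9,36,4],"hand":87.6},{"dr":[0,0,9],"slide":[-9,36,0],"hand":87.6},{"dr":[0,0,9],"slide":[-9,36,0],"hand":87.6},{"dr":[0,0,9],"slide":[-9,36,0],"hand":87.6},{"dr":[0,0,7],"slide":[-7,25,0],"hand":87.6},{"dr":[0,0,2.4],"slide":[-2.1,6.7,0],"hand":87.6}]'; python3 -m handwheel '[{"dr":[0,0,0],"slide":[0,0,0],"hand":87.6},{"dr":[0,0,0],"slide":[0,0,0],"hand":87.6},{"dr":[0,0,0],"slide":[0,0,0],"hand":87.6}]'; python3 snap.py wrist w4 top t4
```

```text
t: 11.45
tool_pos: [508.0, -10.6, 400.7]
tcp_rot: [[0.001, -0.973, 0.231], [0.0, 0.231, 0.973], [-1.0, -0.001, 0.001]]
wrist_force: [0.5, -0.4, -0.1]
width: 1.002
t: 11.82
tool_pos: [508.7, -12.3, 399.9]
tcp_rot: [[-0.0, -0.972, 0.236], [-0.0, 0.236, 0.972], [-1.0, 0.0, -0.0]]
wrist_force: [-0.2, 0.6, -0.3]
width: 0.998
11.925 [508.6327146  -12.11072189 399.80513815] 1.001289793117508 [ 0.46146627  0.22777502 -0.09387399]
```

View pics/w4.png

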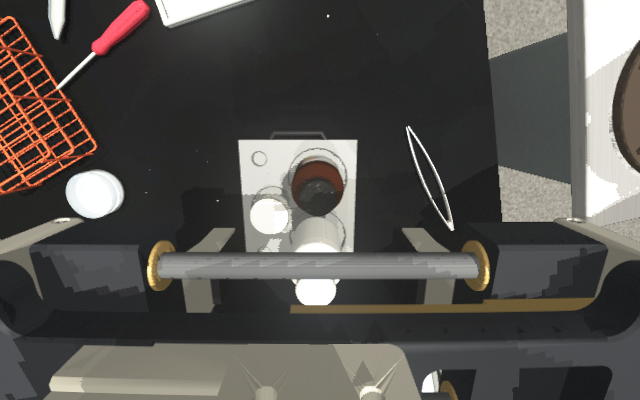

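View pics/t4.png

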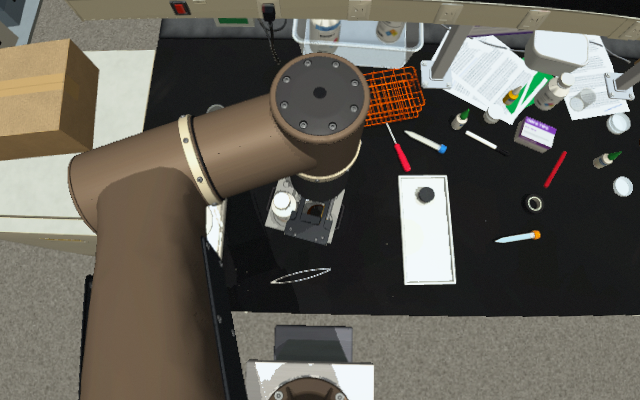

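Run:
```python
from h import *
v=V('t4')
m=(v.gray<100).astype(np.uint8); m[:186]=0;m[203:]=0;m[:,:412]=0;m[:,438:]=0
n,l,st,ce=cv2.connectedComponentsWithStats(m);k=l[194,425];ys,xs=np.nonzero(l==k);w=v.plane(np.c_[xs,ys],37)[:,:2];print('bj top',len(xs),w.mean(0),cv2.minEnclosingCircle(np.float32(w)))
v=V('w4');crop(v,230,130,370,230,5,'w4c');P=v.cloud()
for n,b,z in [('bb',(285,155,350,225),117),('wj',(240,190,292,240),42)]:
    x0,y0,x1,y1=b;m=np.zeros((400,640),bool);s=np.s_[y0:y1,x0:x1];m[s]=abs(P[s][...,2]-z)<4
    ys,xs=np.nonzero(m);print(P[m].mean(0).round(1));w=v.plane(np.c_[xs,ys],z)[:,:2];print(n,len(xs),w.mean(0),cv2.minEnclosingCircle(np.float32(w)))
```

```text
bj top 189 [ 581.66688496 -293.15529899] ((581.2889404296875, -293.2454528808594), 21.72926139831543)
[508.1 -10.5 116. ]
bb 1092 [508.04084007 -10.74163522] ((508.0928039550781, -10.557051658630371), 18.086599349975586)
[577.4  17.6  41.7]
wj 1088 [577.30343109  17.56617284] ((577.6136474609375, 17.78765106201172), 23.829063415527344)
```

View pics/w4c.png

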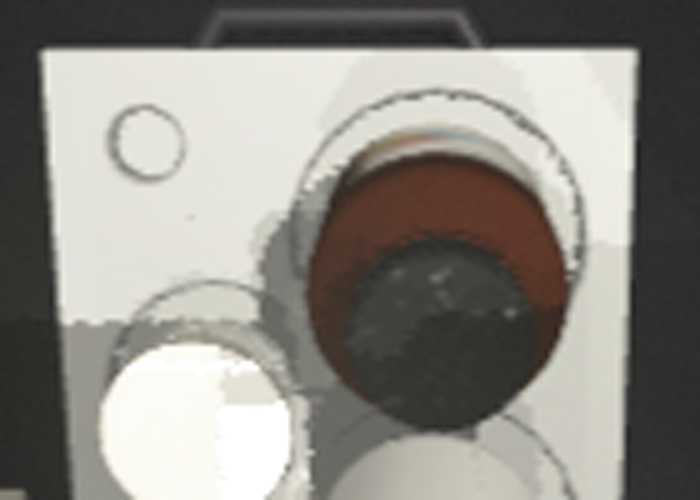

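```bash
python3 -m handwheel '[{"dr":[0,0,0],"slide":[0,0,-25],"hand":87.6},{"dr":[0,0,0],"slide":[0,0,-40],"hand":87.6},{"dr":[0,0,0],"slide":[0,0,-40],"hand":87.6},{"dr":[0,0,0],"slide":[0,0,-30],"hand":87.6},{"dr":[0,0,0],"slide":[0,0,-20],"hand":87.6},{"dr":[0,0,0],"slide":[0,0,-9],"hand":87.6},{"dr":[0,0,0],"slide":[0,0,-3],"hand":87.6},{"dr":[0,0,0],"slide":[0,0,0],"hand":75},{"dr":[0,0,0],"slide":[0,0,0],"hand":65},{"dr":[0,0,0],"slide":[0,0,0],"hand":56}]' 25; python3 -m handwheel '[{"dr":[0,0,0],"slide":[0,0,0],"hand":48},{"dr":[0,0,0],"slide":[0,0,0],"hand":48},{"dr":[0,0,0],"slide":[0,0,0],"hand":48},{"dr":[0,0,0],"slide":[0,0,0],"hand":48},{"dr":[0,0,0],"slide":[0,0,0],"hand":48}]' 25;python3 snap.py scene s5
```

```text
t: 13.18
tool_pos: [508.6, -11.6, 233.5]
tcp_rot: [[0.001, -0.972, 0.234], [0.0, 0.234, 0.972], [-1.0, -0.001, 0.001]]
wrist_force: [0.2, 0.1, 0.8]
width: 0.716
t: 13.8
tool_pos: [508.9, -11.5, 233.4]
tcp_rot: [[0.001, -0.972, 0.234], [0.0, 0.234, 0.972], [-1.0, -0.001, 0.0]]
wrist_force: [0.4, -0.1, 5.8]
width: 0.634
13.85 [508.84844536 -11.5072745  233.39974054] 0.6328244499839819 [0.95279632 0.57851771 5.65381402]
```

View pics/s5.png

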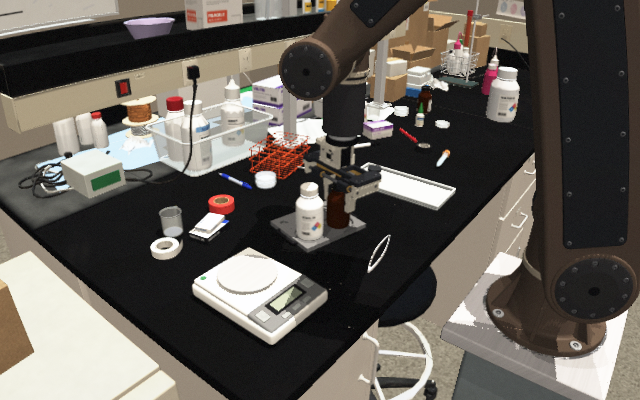

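```bash
python3 -m handwheel '[{"dr":[0,0,0],"slide":[0,0,2],"hand":48},{"dr":[0,0,0],"slide":[0,0,6],"hand":48},{"dr":[0,0,0],"slide":[0,0,2],"hand":48},{"dr":[0,0,0],"slide":[0,0,0],"hand":48}]' 25;python3 snap.py scene s6
python3 - <<'E'
from h import *
v=V('s6');crop(v,270,150,400,260,6,'s6c')
E
```

```text
t: 14.35
tool_pos: [508.4, -11.6, 243.1]
tcp_rot: [[0.0, -0.972, 0.234], [0.0, 0.234, 0.972], [-1.0, -0.0, 0.0]]
wrist_force: [0.0, -0.3, -1.2]
width: 0.64
14.4 [508.39827234 -11.58888535 242.93903691] 0.6323622545132218 [-0.84117529 -0.35400492 -1.89480451]
```

View pics/s6c.png

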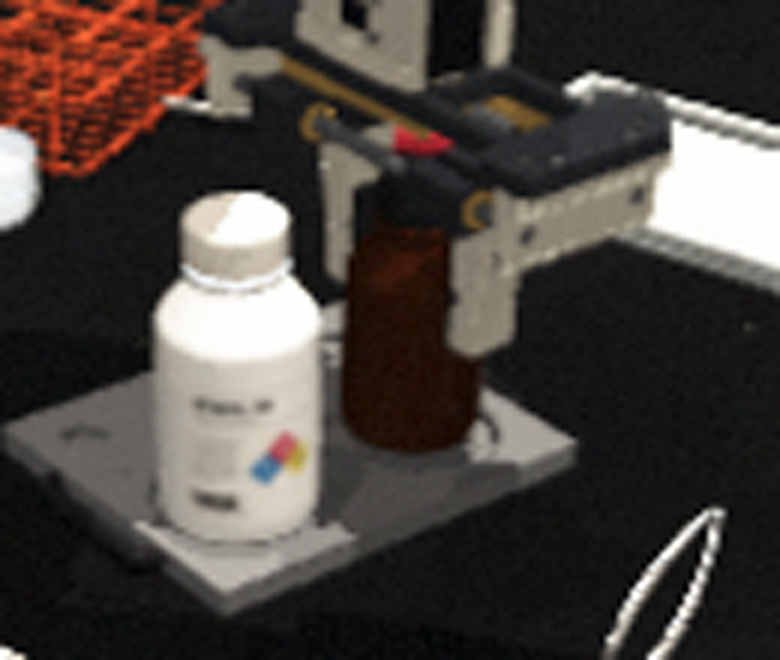

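```bash
python3 -m handwheel '[{"dr":[0,0,0],"slide":[0,0,15],"hand":48},{"dr":[0,0,0],"slide":[0,-6,18],"hand":48},{"dr":[0,0,-4],"slide":[-1,-16,7],"hand":48},{"dr":[0,0,-7],"slide":[-1,-26,0],"hand":48},{"dr":[0,0,-8],"slide":[-1,-30,0],"hand":48},{"dr":[0,0,-8],"slide":[-1,-30,0],"hand":48},{"dr":[0,0,-8],"slide":[-1,-30,0],"hand":48},{"dr":[0,0,-8],"slide":[-1,-30,0],"hand":48},{"dr":[0,0,-8],"slide":[-1,-30,0],"hand":48},{"dr":[0,0,-8],"slide":[-1,-30,0],"hand":48}]' 25; python3 -m handwheel '[{"dr":[0,0,-7],"slide":[-1,-26,0],"hand":48},{"dr":[0,0,-5],"slide":[-1,-18,0],"hand":48},{"dr":[0,0,-3.4],"slide":[-1.8,-10,0],"hand":48},{"dr":[0,0,0],"slide":[0,-4,-5],"hand":48},{"dr":[0,0,0],"slide":[0,0,-12],"hand":48},{"dr":[0,0,0],"slide":[0,0,-12],"hand":48},{"dr":[0,0,0],"slide":[0,0,-8],"hand":48},{"dr":[0,0,0],"slide":[0,0,-4],"hand":48},{"dr":[0,0,0],"slide":[0,0,0],"hand":48},{"dr":[0,0,0],"slide":[0,0,0],"hand":48}]' 25; python3 snap.py scene s7
python3 - <<'E'
from h import *
v=V('s7');crop(v,300,100,480,220,4,'s7c')
E
```

```text
t: 15.65
tool_pos: [500.5, -240.6, 284.0]
tcp_rot: [[0.001, -0.296, 0.955], [-0.0, 0.955, 0.296], [-1.0, -0.0, 0.001]]
wrist_force: [1.4, -0.2, -2.2]
width: 0.633
t: 16.9
tool_pos: [496.9, -297.6, 242.3]
tcp_rot: [[0.001, -0.036, 0.999], [-0.0, 0.999, 0.036], [-1.0, -0.0, 0.001]]
wrist_force: [0.1, 0.4, -1.3]
width: 0.636
16.95 [ 496.88699463 -297.64310267  242.35505785] 0.6371817720424082 [-0.3581793  -0.19261722 -1.45430714]
```

View pics/s7c.png

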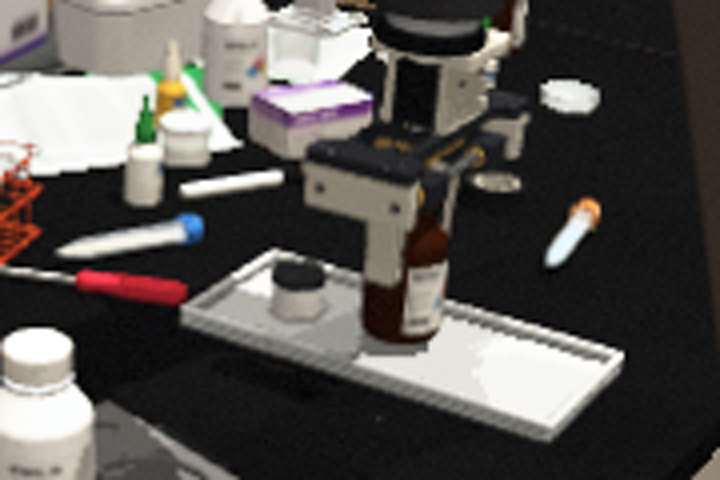

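```bash
python3 -m handwheel '[{"dr":[0,0,0],"slide":[0,0,-5],"hand":48},{"dr":[0,0,0],"slide":[0,0,-3],"hand":48},{"dr":[0,0,0],"slide":[0,0,-1.5],"hand":48},{"dr":[0,0,0],"slide":[0,0,-0.5],"hand":50},{"dr":[0,0,0],"slide":[0,0,0],"hand":56},{"dr":[0,0,0],"slide":[0,0,0],"hand":60},{"dr":[0,0,0],"slide":[0,0,0],"hand":70},{"dr":[0,0,0],"slide":[0,0,0],"hand":80},{"dr":[0,0,0],"slide":[0,0,0],"hand":80},{"dr":[0,0,0],"slide":[0,0,0],"hand":80}]' 25;  python3 -m handwheel '[{"dr":[0,0,0],"slide":[0,0,10],"hand":80},{"dr":[0,0,0],"slide":[0,0,25],"hand":80},{"dr":[0,0,0],"slide":[0,0,50],"hand":80},{"dr":[0,0,0],"slide":[0,0,50],"hand":87.6},{"dr":[0,0,0],"slide":[0,0,32],"hand":87.6}]'; python3 snap.py scene s8;  python3 - <<'E'
from h import *
v=V('s8');crop(v,300,100,480,220,4,'s8c')
E
```

```text
t: 18.2
tool_pos: [496.7, -297.6, 231.9]
tcp_rot: [[-0.0, -0.036, 0.999], [0.0, 0.999, 0.036], [-1.0, 0.0, -0.0]]
wrist_force: [-0.5, -0.7, -0.4]
width: 0.906
t: 18.82
tool_pos: [496.7, -297.7, 402.7]
tcp_rot: [[0.004, -0.036, 0.999], [-0.001, 0.999, 0.036], [-1.0, -0.001, 0.004]]
wrist_force: [1.0, -0.9, -0.3]
width: 0.997
18.875 [ 497.33618644 -298.13656065  406.65175812] 0.9962819550150838 [ 2.03397141 -1.36082323  6.06419184]
```

View pics/s8c.png

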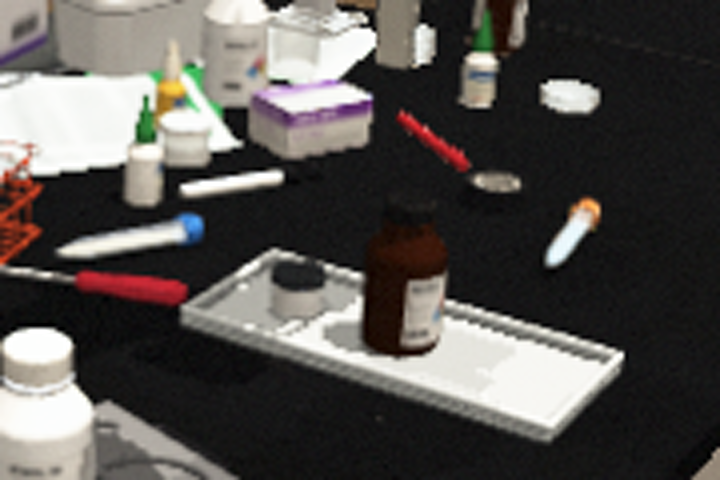

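```bash
python3 -m handwheel '[{"dr":[0,0,3],"slide":[1,15,6],"hand":87.6},{"dr":[0,0,7],"slide":[3,35,0],"hand":87.6},{"dr":[0,0,8],"slide":[4,45,0],"hand":87.6},{"dr":[0,0,8],"slide":[4,45,0],"hand":87.6},{"dr":[0,0,8],"slide":[4,45,0],"hand":87.6},{"dr":[0,0,8],"slide":[4,45,0],"hand":87.6},{"dr":[0,0,8],"slide":[4,45,0],"hand":87.6},{"dr":[0,0,8],"slide":[4,45,0],"hand":87.6},{"dr":[0,0,8],"slide":[4,30,0],"hand":87.6},{"dr":[0,0,6],"slide":[2,17,0],"hand":87.6}]'; python3 -m handwheel '[{"dr":[0,0,2.4],"slide":[0.8,4.5,0],"hand":87.6},{"dr":[0,0,0],"slide":[0,0,0],"hand":87.6},{"dr":[0,0,0],"slide":[0,0,0],"hand":87.6},{"dr":[0,0,0],"slide":[0,0,0],"hand":87.6}]'; python3 snap.py wrist w9
python3 - <<'E'
from h import *
v=V('w9');crop(v,220,120,400,240,4,'w9c');P=v.cloud()
for n,b,z in [('wb',(280,145,350,235),135)]:
    x0,y0,x1,y1=b;m=np.zeros((400,640),bool);s=np.s_[y0:y1,x0:x1];m[s]=abs(P[s][...,2]-z)<4
    ys,xs=np.nonzero(m);print(P[m].mean(0).round(1));w=v.plane(np.c_[xs,ys],z)[:,:2];print(n,len(xs),w.mean(0),cv2.minEnclosingCircle(np.float32(w)))
E
```

```text
t: 20.12
tool_pos: [530.2, 71.4, 404.5]
tcp_rot: [[-0.001, -0.964, 0.267], [-0.0, 0.267, 0.964], [-1.0, 0.001, -0.001]]
wrist_force: [-0.0, -0.8, 0.1]
width: 1.001
t: 20.62
tool_pos: [531.4, 73.3, 405.0]
tcp_rot: [[-0.0, -0.972, 0.235], [0.0, 0.235, 0.972], [-1.0, 0.0, 0.0]]
wrist_force: [-0.4, 1.0, 0.1]
width: 1.003
20.675 [531.41709329  73.32482206 405.0112426 ] 0.9996706322490884 [ 1.13951592 -0.09309991 -0.30676989]
[531.5  75.  134.3]
wb 1404 [531.43465923  74.79409323] ((531.4983520507812, 74.9862060546875), 19.6945743560791)
```

View pics/w9.png

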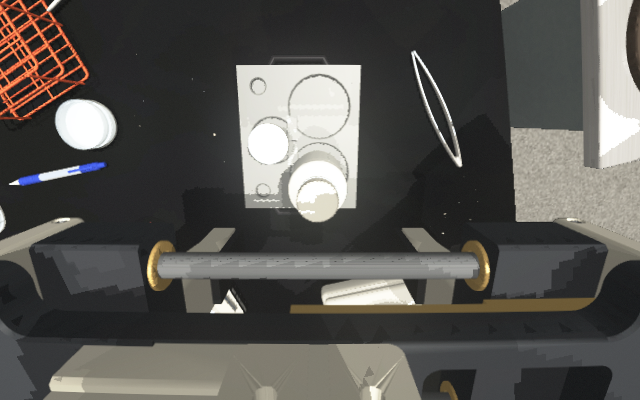

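```bash
python3 -m handwheel '[{"dr":[0,0,0],"slide":[0,0.2,-25],"hand":87.6},{"dr":[0,0,0],"slide":[0,0,-40],"hand":87.6},{"dr":[0,0,0],"slide":[0,0,-40],"hand":87.6},{"dr":[0,0,0],"slide":[0,0,-25],"hand":87.6},{"dr":[0,0,0],"slide":[0,0,-14],"hand":87.6},{"dr":[0,0,0],"slide":[0,0,-7],"hand":87.6},{"dr":[0,0,0],"slide":[0,0,-3],"hand":87.6},{"dr":[0,0,0],"slide":[0,0,0],"hand":75},{"dr":[0,0,0],"slide":[0,0,0],"hand":65},{"dr":[0,0,0],"slide":[0,0,0],"hand":56}]' 30; python3 -m handwheel '[{"dr":[0,0,0],"slide":[0,0,0],"hand":52},{"dr":[0,0,0],"slide":[0,0,0],"hand":52},{"dr":[0,0,0],"slide":[0,0,0],"hand":52},{"dr":[0,0,0],"slide":[0,0,0],"hand":52},{"dr":[0,0,0],"slide":[0,0,0],"hand":52}]' 30; python3 -m handwheel '[{"dr":[0,0,0],"slide":[0,0,2],"hand":52},{"dr":[0,0,0],"slide":[0,0,6],"hand":52},{"dr":[0,0,0],"slide":[0,0,2],"hand":52},{"dr":[0,0,0],"slide":[0,0,0],"hand":52}]' 30;python3 snap.py scene s10
python3 - <<'E'
from h import *
v=V('s10');crop(v,250,130,400,255,5,'s10c')
E
```

```text
t: 21.92
tool_pos: [531.6, 74.2, 251.5]
tcp_rot: [[0.001, -0.972, 0.234], [0.0, 0.234, 0.972], [-1.0, -0.001, 0.001]]
wrist_force: [-0.1, -0.3, -0.2]
width: 0.722
t: 22.55
tool_pos: [531.7, 74.2, 251.4]
tcp_rot: [[0.001, -0.972, 0.234], [0.0, 0.234, 0.972], [-1.0, -0.001, 0.0]]
wrist_force: [0.2, -0.2, 4.9]
width: 0.688
t: 23.05
tool_pos: [531.5, 74.1, 261.1]
tcp_rot: [[0.0, -0.972, 0.234], [0.0, 0.234, 0.972], [-1.0, -0.0, 0.0]]
wrist_force: [0.5, 0.5, -1.5]
width: 0.686
23.1 [531.42810198  74.05037239 260.93257392] 0.6871956194695301 [-0.12733665 -0.28401419 -2.13684553]
```

View pics/s10c.png

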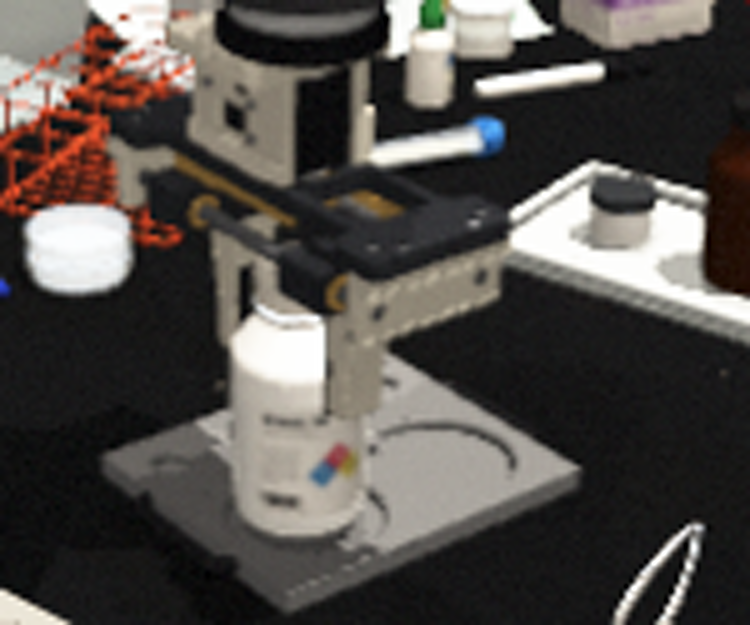

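View pics/w9c.png

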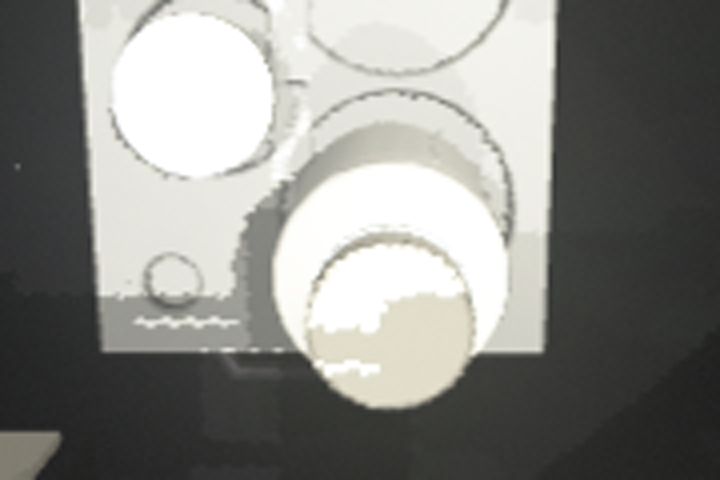

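```bash
python3 -m handwheel '[{"dr":[0,0,0],"slide":[0,0,15],"hand":52},{"dr":[0,0,0],"slide":[0,-6,18],"hand":52},{"dr":[0,0,-4],"slide":[-4,-16,7],"hand":52},{"dr":[0,0,-7],"slide":[-9,-30,0],"hand":52},{"dr":[0,0,-7.5],"slide":[-12,-36,0],"hand":52},{"dr":[0,0,-7.5],"slide":[-12,-36,0],"hand":52},{"dr":[0,0,-7.5],"slide":[-12,-36,0],"hand":52},{"dr":[0,0,-7.5],"slide":[-12,-36,0],"hand":52},{"dr":[0,0,-7.5],"slide":[-12,-36,0],"hand":52},{"dr":[0,0,-7.5],"slide":[-12,-36,0],"hand":52}]' 30; python3 -m handwheel '[{"dr":[0,0,-7.5],"slide":[-12,-36,0],"hand":52},{"dr":[0,0,-6],"slide":[-12,-34,0],"hand":52},{"dr":[0,0,-3.4],"slide":[-7,-22,0],"hand":52},{"dr":[0,0,-1.5],"slide":[-3.7,-10,0],"hand":52},{"dr":[0,0,0],"slide":[0,-4.9,-5],"hand":52},{"dr":[0,0,0],"slide":[0,0,-12],"hand":52},{"dr":[0,0,0],"slide":[0,0,-12],"hand":52},{"dr":[0,0,0],"slide":[0,0,-8],"hand":52},{"dr":[0,0,0],"slide":[0,0,-4],"hand":52},{"dr":[0,0,0],"slide":[0,0,0],"hand":52}]' 30; python3 snap.py scene s11
python3 - <<'E'
from h import *
v=V('s11');crop(v,320,100,500,230,4,'s11c')
E
```

```text
t: 24.35
tool_pos: [446.2, -195.0, 302.1]
tcp_rot: [[0.001, -0.346, 0.938], [-0.0, 0.938, 0.346], [-1.0, -0.001, 0.001]]
wrist_force: [0.3, -0.3, -2.1]
width: 0.689
t: 25.6
tool_pos: [411.9, -300.7, 259.7]
tcp_rot: [[-0.001, -0.036, 0.999], [0.0, 0.999, 0.036], [-1.0, 0.0, -0.001]]
wrist_force: [0.1, 0.0, -1.8]
width: 0.689
25.65 [ 411.94187696 -300.76911852  259.97912576] 0.6878496713614146 [-0.79718798  0.38505804 -1.38008109]
```

View pics/s11c.png

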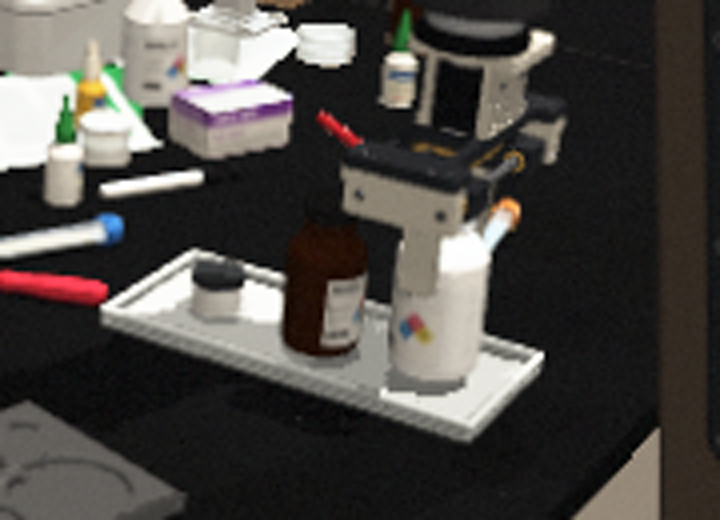

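```bash
python3 -m handwheel '[{"dr":[0,0,0],"slide":[0,0,-5],"hand":52},{"dr":[0,0,0],"slide":[0,0,-3],"hand":52},{"dr":[0,0,0],"slide":[0,0,-1.5],"hand":52},{"dr":[0,0,0],"slide":[0,0,-0.5],"hand":56},{"dr":[0,0,0],"slide":[0,0,0],"hand":62},{"dr":[0,0,0],"slide":[0,0,0],"hand":66},{"dr":[0,0,0],"slide":[0,0,0],"hand":75},{"dr":[0,0,0],"slide":[0,0,0],"hand":83},{"dr":[0,0,0],"slide":[0,0,0],"hand":83},{"dr":[0,0,0],"slide":[0,0,0],"hand":83}]' 30;  python3 -m handwheel '[{"dr":[0,0,0],"slide":[0,0,10],"hand":83},{"dr":[0,0,0],"slide":[0,0,25],"hand":83},{"dr":[0,0,0],"slide":[0,0,45],"hand":83},{"dr":[0,0,0],"slide":[0,0,45],"hand":87.6},{"dr":[0,0,0],"slide":[0,0,25],"hand":87.6},{"dr":[0,0,0],"slide":[10,20,0],"hand":87.6},{"dr":[0,0,0],"slide":[20,40,0],"hand":87.6},{"dr":[0,0,0],"slide":[23,44,0],"hand":87.6},{"dr":[0,0,0],"slide":[23,44,0],"hand":87.6},{"dr":[0,0,0],"slide":[23,44,0],"hand":87.6}]'; python3 -m handwheel '[{"dr":[0,0,0],"slide":[23,44,0],"hand":87.6},{"dr":[0,0,0],"slide":[23,44,0],"hand":87.6},{"dr":[0,0,0],"slide":[14,25,0],"hand":87.6},{"dr":[0,0,0],"slide":[7.2,12.5,0],"hand":87.6},{"dr":[0,0,0],"slide":[0,0,0],"hand":87.6},{"dr":[0,0,0],"slide":[0,0,0],"hand":87.6},{"dr":[0,0,0],"slide":[0,0,0],"hand":87.6}]'; python3 snap.py wrist w12 scene s12 top t12
```

```text
t: 26.9
tool_pos: [411.8, -300.8, 249.9]
tcp_rot: [[-0.0, -0.036, 0.999], [-0.0, 0.999, 0.036], [-1.0, -0.0, -0.0]]
wrist_force: [0.9, -0.3, 0.2]
width: 0.949
t: 28.15
tool_pos: [511.1, -107.3, 401.0]
tcp_rot: [[0.001, -0.036, 0.999], [0.0, 0.999, 0.036], [-1.0, 0.0, 0.001]]
wrist_force: [0.5, -0.7, 0.5]
width: 0.996
t: 29.02
tool_pos: [577.6, 15.8, 400.2]
tcp_rot: [[0.0, -0.035, 0.999], [0.0, 0.999, 0.035], [-1.0, 0.0, 0.0]]
wrist_force: [0.1, 0.4, -0.3]
width: 1.003
29.175 [577.76789274  16.09733711 400.17058196] 0.9987185892817922 [ 0.06283826 -0.31620669  1.20531501]
```

View pics/w12.png

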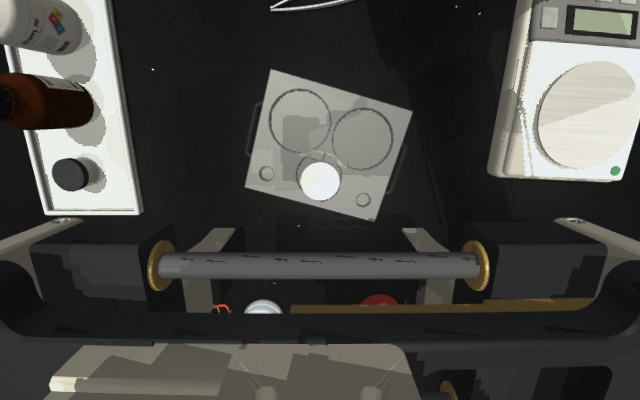

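View pics/s12.png

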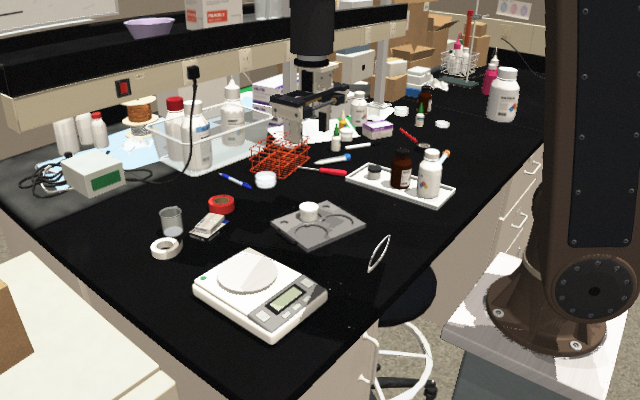

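View pics/t12.png

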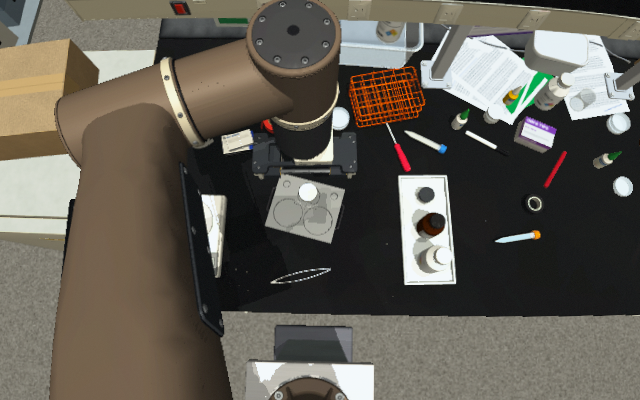

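Run:
```python
from h import *
v=V('w12');P=v.cloud();crop(v,240,60,420,225,4,'w12c')
x0,y0,x1,y1=285,145,350,215;z=42;m=np.zeros((400,640),bool);s=np.s_[y0:y1,x0:x1];m[s]=abs(P[s][...,2]-z)<4
ys,xs=np.nonzero(m);print(P[m].mean(0).round(1));w=v.plane(np.c_[xs,ys],z)[:,:2];print(len(xs),w.mean(0),cv2.minEnclosingCircle(np.float32(w)))
v=V('t12');crop(v,250,165,360,250,7,'t12c')
```

```text
[577.8  19.   41.8]
1185 [577.77367399  18.97747641] ((577.9813842773438, 19.07815933227539), 23.621721267700195)
```

View pics/w12c.png

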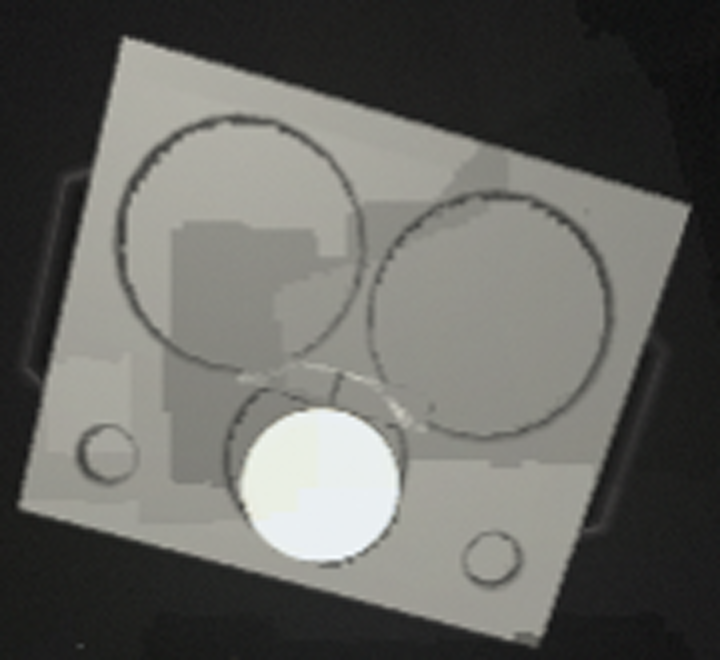

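View pics/t12c.png

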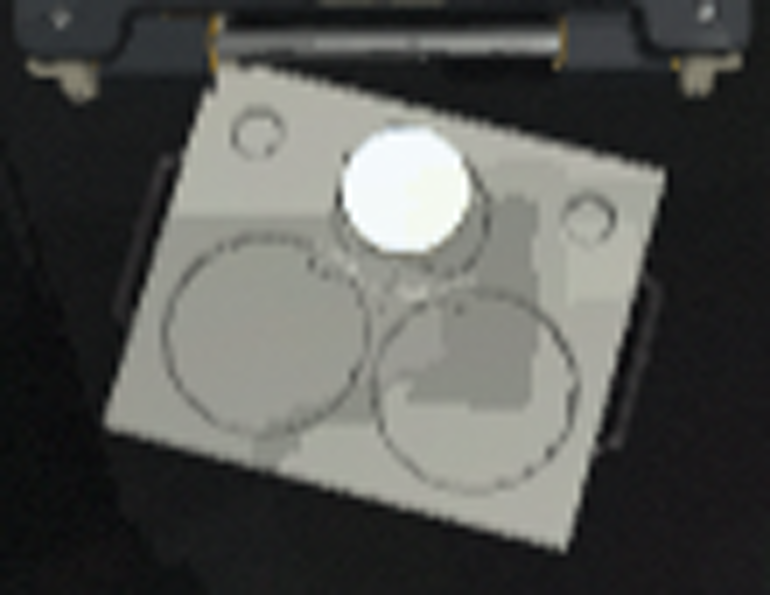

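Run:
```python
from h import *
def f(v,c,x0,y0,k,z): c=np.float64(c);return v.plane(np.c_[x0+(c[:,0]+.5)/k-.5,y0+(c[:,1]+.5)/k-.5],z).round(1)
w=V('w12');t=V('t12')
print('w pockets',f(w,[[490.5,314],[240,243]],240,60,4,11),'cor',f(w,[[123,37],[692,206],[540,647],[20,508]],240,60,4,11).mean(0))
print('t pockets',f(t,[[265.5,335.5],[477,391]],250,165,7,11))
P=t.cloud()
for n,b,z in [('bb',(415,210,450,240),116),('wb',(415,240,460,275),134),('bj',(410,182,440,205),37)]:
    x0,y0,x1,y1=b;m=np.zeros((400,640),bool);s=np.s_[y0:y1,x0:x1];m[s]=abs(P[s][...,2]-z)<4
    ys,xs=np.nonzero(m);q=t.plane(np.c_[xs,ys],z)[:,:2];print(n,len(xs),q.mean(0),cv2.minEnclosingCircle(np.float32(q)))
```

```text
w pockets [[527.5  70.6  11. ]
 [508.6  -8.7  11. ]] cor [543.975  25.5    11.   ]
t pockets [[529.6  68.8  11. ]
 [510.2 -11.7  11. ]]
bb 163 [ 497.39985663 -296.82099127] ((498.05499267578125, -296.3537902832031), 18.455141067504883)
wb 227 [ 413.71178379 -300.84447589] ((413.3391418457031, -301.20050048828125), 20.202444076538086)
bj 184 [ 582.0256417  -294.88529164] ((582.054443359375, -294.8036193847656), 20.958215713500977)
```

```bash
python3 -m handwheel '[{"dr":[0,0,0],"slide":[0,0.3,-25],"hand":87.6},{"dr":[0,0,0],"slide":[0,0,-45],"hand":87.6},{"dr":[0,0,0],"slide":[0,0,-45],"hand":87.6},{"dr":[0,0,0],"slide":[0,0,-45],"hand":87.6},{"dr":[0,0,0],"slide":[0,0,-25],"hand":87.6},{"dr":[0,0,0],"slide":[0,0,-14],"hand":87.6},{"dr":[0,0,0],"slide":[0,0,-6],"hand":87.6},{"dr":[0,0,0],"slide":[0,0,-3],"hand":75},{"dr":[0,0,0],"slide":[0,0,0],"hand":60},{"dr":[0,0,0],"slide":[0,0,0],"hand":50}]' 12; python3 -m handwheel '[{"dr":[0,0,0],"slide":[0,0,0],"hand":42},{"dr":[0,0,0],"slide":[0,0,0],"hand":36},{"dr":[0,0,0],"slide":[0,0,0],"hand":36},{"dr":[0,0,0],"slide":[0,0,0],"hand":36},{"dr":[0,0,0],"slide":[0,0,0],"hand":36},{"dr":[0,0,0],"slide":[0,0,0],"hand":36}]' 12; python3 -m handwheel '[{"dr":[0,0,0],"slide":[0,0,2],"hand":36},{"dr":[0,0,0],"slide":[0,0,6],"hand":36},{"dr":[0,0,0],"slide":[0,0,12],"hand":36},{"dr":[0,0,0],"slide":[0,0,0],"hand":36},{"dr":[0,0,0],"slide":[0,0,0],"hand":36}]' 15;python3 snap.py scene s13
python3 - <<'E'
from h import *
v=V('s13');crop(v,250,130,400,255,5,'s13c')
E
```

```text
t: 30.42
tool_pos: [578.2, 17.1, 192.7]
tcp_rot: [[0.001, -0.036, 0.999], [0.0, 0.999, 0.036], [-1.0, 0.0, 0.001]]
wrist_force: [0.8, -0.5, 0.2]
width: 0.718
t: 31.18
tool_pos: [578.1, 17.0, 192.2]
tcp_rot: [[0.0, -0.036, 0.999], [0.0, 0.999, 0.036], [-1.0, 0.0, 0.0]]
wrist_force: [-0.7, 0.5, 4.6]
width: 0.526
t: 31.8
tool_pos: [577.9, 17.0, 212.1]
tcp_rot: [[0.0, -0.036, 0.999], [0.0, 0.999, 0.036], [-1.0, 0.0, 0.0]]
wrist_force: [-0.3, -0.6, -1.2]
width: 0.525
31.85 [577.86272433  16.98995894 211.92390594] 0.5234089060750616 [ 0.74179074  0.31271159 -1.21234969]
```

View pics/s13c.png

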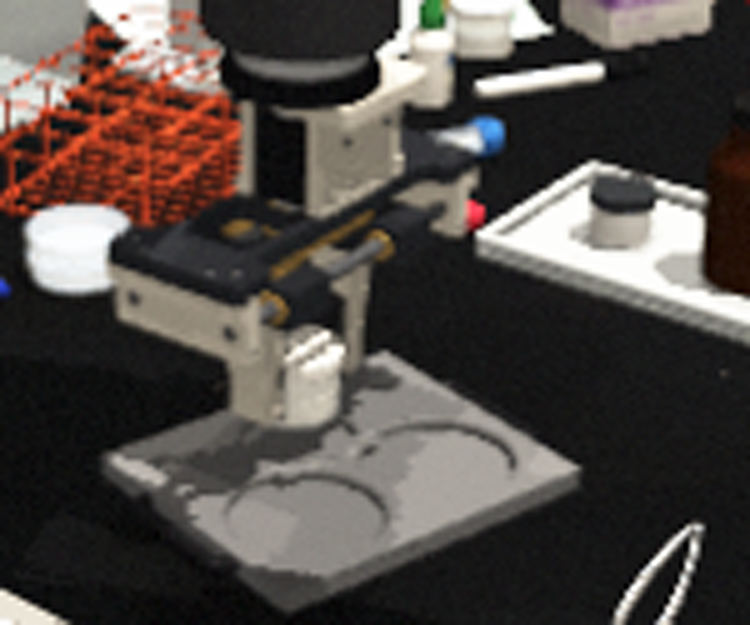

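```bash
python3 -m handwheel '[{"dr":[0,0,0],"slide":[0,0,15],"hand":36},{"dr":[0,0,0],"slide":[0,0,28],"hand":36},{"dr":[0,0,0],"slide":[-2,8,28],"hand":36},{"dr":[0,0,0],"slide":[-6,22,10],"hand":36},{"dr":[0,0,0],"slide":[-11,37,0],"hand":36},{"dr":[0,0,0],"slide":[-11,37,0],"hand":36},{"dr":[0,0,0],"slide":[-11,37,0],"hand":36},{"dr":[0,0,0],"slide":[-11,37,0],"hand":36},{"dr":[0,0,0],"slide":[-11,37,0],"hand":36},{"dr":[0,0,0],"slide":[-11,37,0],"hand":36}]' 15; python3 -m handwheel '[{"dr":[0,0,0],"slide":[-7,26,0],"hand":36},{"dr":[0,0,0],"slide":[-4,13,0],"hand":36},{"dr":[0,0,0],"slide":[-1.7,5.4,-5],"hand":36},{"dr":[0,0,0],"slide":[0,0,-15],"hand":36},{"dr":[0,0,0],"slide":[0,0,-15],"hand":36},{"dr":[0,0,0],"slide":[0,0,-7],"hand":36},{"dr":[0,0,0],"slide":[0,0,0],"hand":36},{"dr":[0,0,0],"slide":[0,0,0],"hand":36}]' 15;python3 snap.py scene s14 top t14
python3 - <<'E'
from h import *
v=V('s14');crop(v,180,200,340,345,4,'s14c');v=V('t14');crop(v,150,165,250,290,5,'t14c')
E
```

```text
t: 33.1
tool_pos: [503.6, 270.2, 294.0]
tcp_rot: [[0.001, -0.036, 0.999], [0.001, 0.999, 0.036], [-1.0, 0.0, 0.001]]
wrist_force: [0.6, 0.0, -0.4]
width: 0.523
t: 34.1
tool_pos: [491.6, 313.4, 251.2]
tcp_rot: [[0.0, -0.036, 0.999], [0.0, 0.999, 0.036], [-1.0, 0.0, 0.0]]
wrist_force: [0.1, 0.8, -0.6]
width: 0.52
34.2 [491.48974613 313.50032969 251.46385913] 0.523591715553952 [-0.35421514 -0.42935937 -0.55290065]
```

View pics/s14c.png

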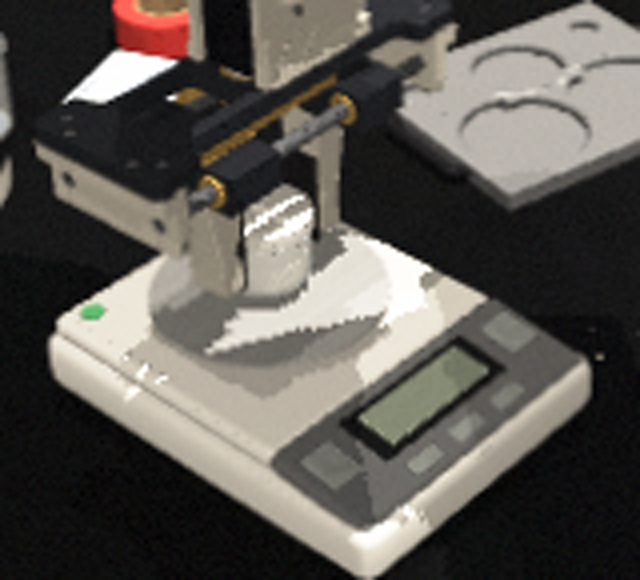

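View pics/t14c.png

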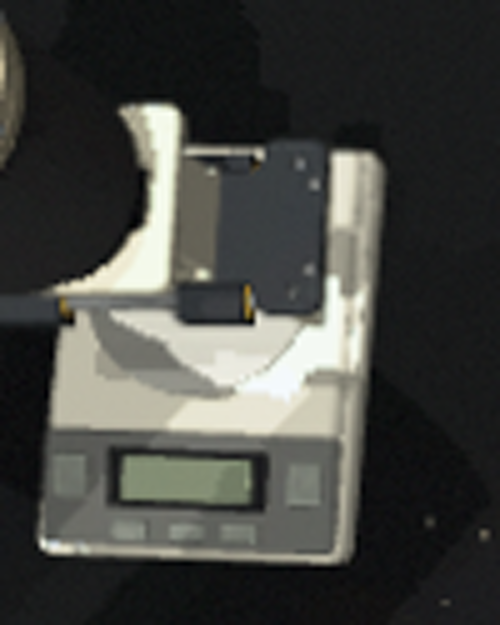

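```bash
python3 -m handwheel '[{"dr":[0,0,0],"slide":[0,0,-4],"hand":36},{"dr":[0,0,0],"slide":[0,0,-2],"hand":36},{"dr":[0,0,0],"slide":[0,0,-1.2],"hand":36},{"dr":[0,0,0],"slide":[0,0,-0.6],"hand":40},{"dr":[0,0,0],"slide":[0,0,-0.2],"hand":45},{"dr":[0,0,0],"slide":[0,0,0],"hand":49},{"dr":[0,0,0],"slide":[0,0,0],"hand":56},{"dr":[0,0,0],"slide":[0,0,0],"hand":65},{"dr":[0,0,0],"slide":[0,0,0],"hand":70},{"dr":[0,0,0],"slide":[0,0,0],"hand":70}]' 15;  python3 -m handwheel '[{"dr":[0,0,0],"slide":[0,0,8],"hand":70},{"dr":[0,0,0],"slide":[0,0,25],"hand":70},{"dr":[0,0,0],"slide":[0,0,45],"hand":87},{"dr":[0,0,0],"slide":[0,0,45],"hand":87.6},{"dr":[0,0,0],"slide":[0,0,27],"hand":87.6},{"dr":[0,0,0],"slide":[0,0,7],"hand":87.6},{"dr":[0,0,0],"slide":[0,0,0],"hand":87.6},{"dr":[0,0,0],"slide":[0,0,0],"hand":87.6}]'; python3 snap.py wrist w15 scene s15
python3 - <<'E'
from h import *
v=V('s15');crop(v,180,235,340,345,4,'s15c');v=V('w15');crop(v,230,50,390,245,3,'w15c')
P=v.cloud()
z=93;m=np.zeros((400,640),bool);s=np.s_[130:225,270:370];m[s]=abs(P[s][...,2]-z)<4
ys,xs=np.nonzero(m);print(P[m].mean(0).round(1));w=v.plane(np.c_[xs,ys],z)[:,:2];print(len(xs),w.mean(0),cv2.minEnclosingCircle(np.float32(w)))
E
```

```text
t: 35.45
tool_pos: [491.3, 313.4, 242.9]
tcp_rot: [[-0.0, -0.036, 0.999], [-0.0, 0.999, 0.036], [-1.0, -0.0, -0.0]]
wrist_force: [0.6, 0.0, -0.3]
width: 0.794
t: 36.45
tool_pos: [491.1, 313.2, 398.7]
tcp_rot: [[-0.002, -0.036, 0.999], [-0.001, 0.999, 0.036], [-1.0, -0.001, -0.002]]
wrist_force: [0.0, -0.0, 0.6]
width: 1.0
36.55 [491.15514716 313.30007873 398.70645947] 0.9984928666489223 [0.22760326 0.39478636 0.01146977]
[490.8 314.6  92.8]
1598 [490.71939013 314.58597764] ((490.9760437011719, 314.5376892089844), 23.599597930908203)
```

View pics/s15c.png

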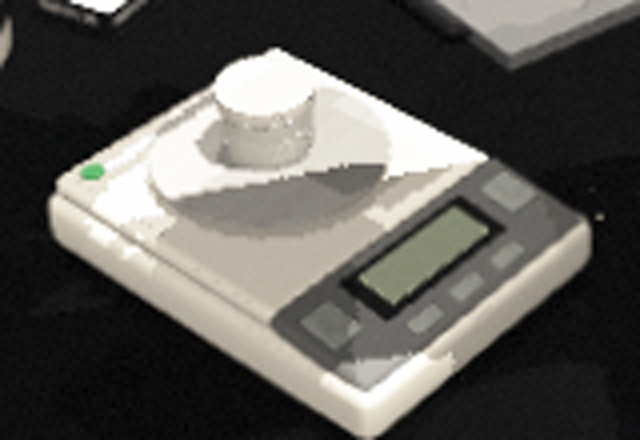

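View pics/w15c.png

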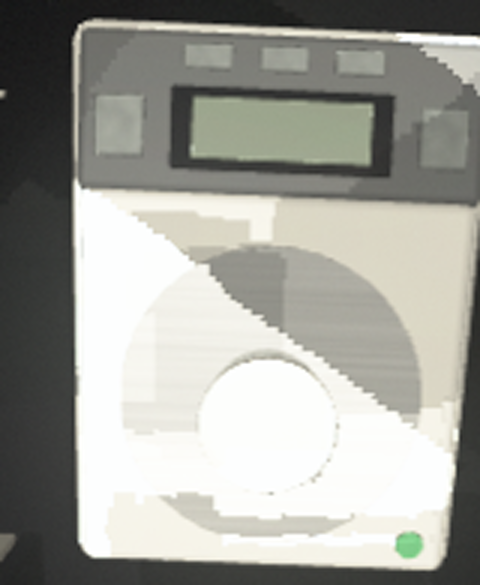

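Run:
```python
from h import *
v=V('w15');pe=np.float64([[121,390],[422,395],[271,244],[270,539],[170,290],[375,290],[160,495],[350,520]])
w=v.plane(np.c_[230+(pe[:,0]+.5)/3-.5,50+(pe[:,1]+.5)/3-.5],56)[:,:2]
A=np.c_[2*w,np.ones(len(w))]; s=np.linalg.lstsq(A,(w**2).sum(1),rcond=None)[0]; print(s[:2],(np.linalg.norm(w-s[:2],axis=1)).round(1))
```

```text
[490.06270496 315.94226034] [57.4 57.5 58.4 56.4 56.2 56.6 57.9 57.6]
```

```bash
python3 -m handwheel '[{"dr":[0,0,0],"slide":[-2.5,-20,0],"hand":87.6},{"dr":[0,0,0],"slide":[-5,-40,0],"hand":87.6},{"dr":[0,0,0],"slide":[-6.5,-50,0],"hand":87.6},{"dr":[0,0,0],"slide":[-6.5,-50,0],"hand":87.6},{"dr":[0,0,0],"slide":[-6.5,-50,0],"hand":87.6},{"dr":[0,0,0],"slide":[-6.5,-50,0],"hand":87.6},{"dr":[0,0,0],"slide":[-6.5,-50,0],"hand":87.6},{"dr":[0,0,0],"slide":[-6.5,-50,0],"hand":87.6},{"dr":[0,0,0],"slide":[-6.5,-50,0],"hand":87.6},{"dr":[0,0,0],"slide":[-6.5,-50,0],"hand":87.6}]'; python3 -m handwheel '[{"dr":[0,0,0],"slide":[-6.5,-50,0],"hand":87.6},{"dr":[0,0,0],"slide":[-6.5,-50,0],"hand":87.6},{"dr":[0,0,0],"slide":[-4.5,-35,0],"hand":87.6},{"dr":[0,0,0],"slide":[-2.5,-19,0],"hand":87.6},{"dr":[0,0,0],"slide":[0,-0.2,0],"hand":87.6},{"dr":[0,0,0],"slide":[0,0,0],"hand":87.6},{"dr":[0,0,0],"slide":[0,0,0],"hand":87.6},{"dr":[0,0,0],"slide":[0,0,0],"hand":87.6}]'; python3 snap.py wrist w16
python3 - <<'E'
from h import *
v=V('w16');P=v.cloud()
for z in (116,134):
    m=abs(P[...,2]-z)<3.5;m[225:]=0;n,l,st,ce=cv2.connectedComponentsWithStats(m.astype(np.uint8))
    for k in range(1,n):
        if st[k,4]>300:
            ys,xs=np.nonzero(l==k);w=v.plane(np.c_[xs,ys],z)[:,:2];print(z,st[k],w.mean(0),cv2.minEnclosingCircle(np.float32(w)))
E
```

```text
t: 37.8
tool_pos: [430.4, -148.6, 399.9]
tcp_rot: [[0.0, -0.036, 0.999], [0.0, 0.999, 0.036], [-1.0, 0.0, 0.0]]
wrist_force: [1.2, -0.2, 0.7]
width: 1.001
t: 38.8
tool_pos: [411.9, -300.2, 400.1]
tcp_rot: [[0.0, -0.037, 0.999], [-0.0, 0.999, 0.037], [-1.0, -0.0, 0.0]]
wrist_force: [0.4, -0.4, -0.7]
width: 0.999
38.85 [ 411.93634663 -300.26320773  400.09032973] 1.0018295416692815 [ 0.13479222  0.57117538 -0.06068165]
134 [ 296  180   44   42 1434] [ 410.7637969  -300.12883163] ((411.1712646484375, -300.0417785644531), 19.62456512451172)
```

View pics/w16.png

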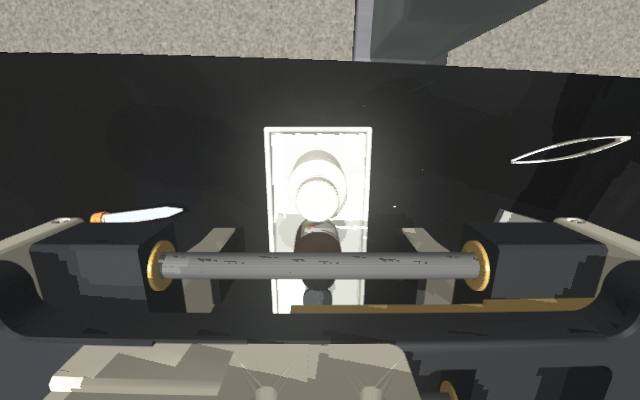

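```bash
python3 -m handwheel '[{"dr":[0,0,0],"slide":[0,0,-25],"hand":87.6},{"dr":[0,0,0],"slide":[0,0,-40],"hand":87.6},{"dr":[0,0,0],"slide":[0,0,-38],"hand":87.6},{"dr":[0,0,0],"slide":[0,0,-25],"hand":87.6},{"dr":[0,0,0],"slide":[0,0,-13],"hand":87.6},{"dr":[0,0,0],"slide":[0,0,-6],"hand":87.6},{"dr":[0,0,0],"slide":[0,0,-3],"hand":87.6},{"dr":[0,0,0],"slide":[0,0,0],"hand":75},{"dr":[0,0,0],"slide":[0,0,0],"hand":65},{"dr":[0,0,0],"slide":[0,0,0],"hand":56}]' 30; python3 -m handwheel '[{"dr":[0,0,0],"slide":[0,0,0],"hand":52},{"dr":[0,0,0],"slide":[0,0,0],"hand":52},{"dr":[0,0,0],"slide":[0,0,0],"hand":52},{"dr":[0,0,0],"slide":[0,0,0],"hand":52},{"dr":[0,0,0],"slide":[0,0,0],"hand":52}]' 30; python3 -m handwheel '[{"dr":[0,0,0],"slide":[0,0,2],"hand":52},{"dr":[0,0,0],"slide":[0,0,6],"hand":52},{"dr":[0,0,0],"slide":[0,0,12],"hand":52},{"dr":[0,0,0],"slide":[0,0,18],"hand":52},{"dr":[0,0,0],"slide":[0,0,12],"hand":52},{"dr":[0,0,0],"slide":[0,0,0],"hand":52}]' 30;python3 snap.py scene s17
python3 - <<'E'
from h import *
v=V('s17');crop(v,320,100,500,230,4,'s17c')
E
```

```text
t: 40.1
tool_pos: [411.9, -300.9, 250.4]
tcp_rot: [[0.001, -0.036, 0.999], [-0.0, 0.999, 0.036], [-1.0, -0.0, 0.001]]
wrist_force: [-0.4, 0.7, -0.2]
width: 0.719
t: 40.72
tool_pos: [412.1, -300.9, 250.3]
tcp_rot: [[0.001, -0.036, 0.999], [-0.0, 0.999, 0.036], [-1.0, -0.0, 0.001]]
wrist_force: [0.4, 1.0, 5.8]
width: 0.688
t: 41.48
tool_pos: [412.1, -300.9, 301.1]
tcp_rot: [[0.002, -0.036, 0.999], [-0.001, 0.999, 0.036], [-1.0, -0.001, 0.002]]
wrist_force: [-0.5, 0.2, -1.6]
width: 0.69
41.525 [ 411.76068238 -300.76510487  300.33634562] 0.682591525079789 [ 0.40677211 -0.15592195 -2.02044943]
```

View pics/s17c.png

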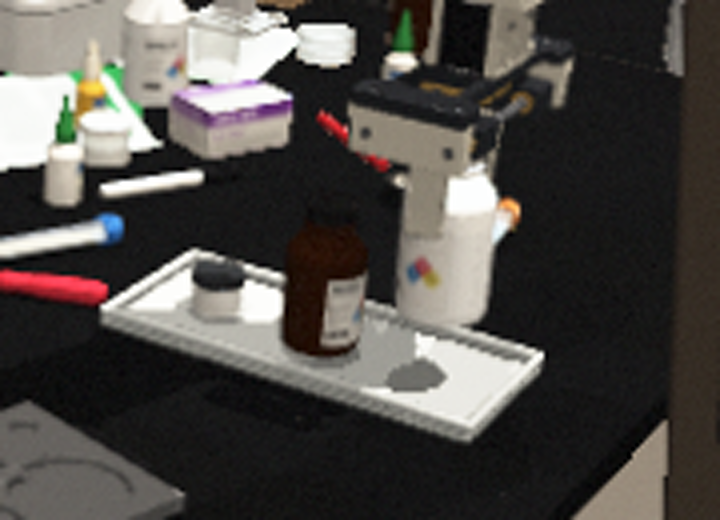

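```bash
python3 -m handwheel '[{"dr":[0,0,0],"slide":[4,15,0],"hand":52},{"dr":[0,0,0],"slide":[9,30,0],"hand":52},{"dr":[0,0,0],"slide":[12.5,38,0],"hand":52},{"dr":[0,0,0],"slide":[12.5,38,0],"hand":52},{"dr":[0,0,0],"slide":[12.5,38,0],"hand":52},{"dr":[0,0,0],"slide":[12.5,38,0],"hand":52},{"dr":[0,0,0],"slide":[12.5,38,0],"hand":52},{"dr":[0,0,0],"slide":[12.5,38,0],"hand":52},{"dr":[0,0,0],"slide":[12.5,38,0],"hand":52},{"dr":[0,0,0],"slide":[9,30,0],"hand":52}]' 30; python3 -m handwheel '[{"dr":[0,0,0],"slide":[5,18,0],"hand":52},{"dr":[0,0,0],"slide":[2.2,8,0],"hand":52},{"dr":[0,0,0],"slide":[0,2.7,-5],"hand":52},{"dr":[0,0,0],"slide":[0,0,-12],"hand":52},{"dr":[0,0,0],"slide":[0,0,-12],"hand":52},{"dr":[0,0,0],"slide":[0,0,-7],"hand":52},{"dr":[0,0,0],"slide":[0,0,-3],"hand":52},{"dr":[0,0,0],"slide":[0,0,0],"hand":52},{"dr":[0,0,0],"slide":[0,0,0],"hand":52}]' 30;python3 snap.py scene s18 top t18
python3 - <<'E'
from h import *
v=V('s18');crop(v,250,130,400,255,5,'s18c');v=V('t18');crop(v,250,165,360,250,6,'t18c')
E
```

```text
t: 42.78
tool_pos: [521.2, 42.4, 299.3]
tcp_rot: [[-0.001, -0.037, 0.999], [-0.0, 0.999, 0.037], [-1.0, -0.0, -0.001]]
wrist_force: [-0.6, -0.4, -1.5]
width: 0.688
t: 43.9
tool_pos: [528.7, 68.9, 261.3]
tcp_rot: [[0.001, -0.036, 0.999], [0.0, 0.999, 0.036], [-1.0, 0.0, 0.001]]
wrist_force: [0.2, -0.0, -1.3]
width: 0.684
44.0 [528.60605332  68.95433375 261.31278437] 0.6847658707101909 [ 0.18516642  0.74467595 -1.83373043]
```

View pics/s18c.png

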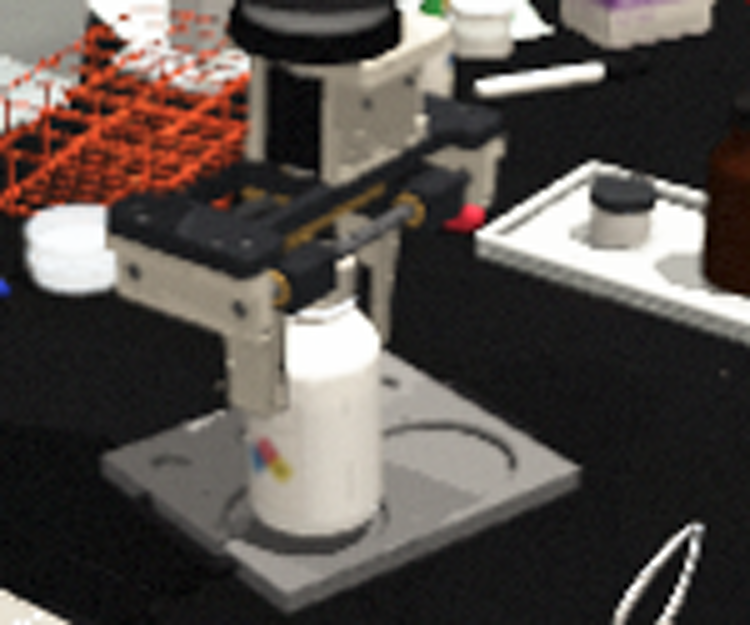

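View pics/t18c.png

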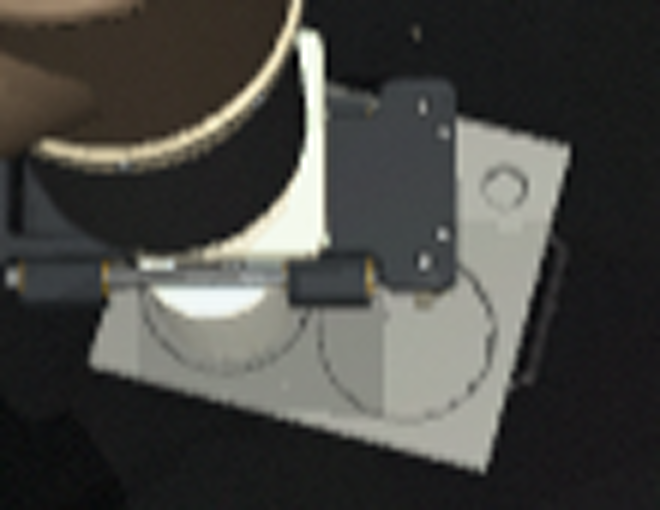

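Bottle sits centred over the white pocket. Lower 10, release, rise.

```bash
python3 -m handwheel '[{"dr":[0,0,0],"slide":[0,0,-4],"hand":52},{"dr":[0,0,0],"slide":[0,0,-3],"hand":52},{"dr":[0,0,0],"slide":[0,0,-2],"hand":52},{"dr":[0,0,0],"slide":[0,0,-0.7],"hand":54},{"dr":[0,0,0],"slide":[0,0,-0.3],"hand":58},{"dr":[0,0,0],"slide":[0,0,0],"hand":64},{"dr":[0,0,0],"slide":[0,0,0],"hand":72},{"dr":[0,0,0],"slide":[0,0,0],"hand":83},{"dr":[0,0,0],"slide":[0,0,0],"hand":83},{"dr":[0,0,0],"slide":[0,0,0],"hand":83}]' 30;  python3 -m handwheel '[{"dr":[0,0,0],"slide":[0,0,10],"hand":83},{"dr":[0,0,0],"slide":[0,0,25],"hand":83},{"dr":[0,0,0],"slide":[0,0,45],"hand":83},{"dr":[0,0,0],"slide":[0,0,45],"hand":87.6},{"dr":[0,0,0],"slide":[0,0,24],"hand":87.6},{"dr":[0,0,0],"slide":[-1,-15,0],"hand":87.6},{"dr":[0,0,0],"slide":[-3,-35,0],"hand":87.6},{"dr":[0,0,0],"slide":[-4,-45,0],"hand":87.6},{"dr":[0,0,0],"slide":[-4,-45,0],"hand":87.6},{"dr":[0,0,0],"slide":[-4,-45,0],"hand":87.6}]'; python3 -m handwheel '[{"dr":[0,0,0],"slide":[-4,-45,0],"hand":87.6},{"dr":[0,0,0],"slide":[-4,-45,0],"hand":87.6},{"dr":[0,0,0],"slide":[-4,-45,0],"hand":87.6},{"dr":[0,0,0],"slide":[-2.5,-30,0],"hand":87.6},{"dr":[0,0,0],"slide":[-1,-15,0],"hand":87.6},{"dr":[0,0,0],"slide":[-0.3,-1.5,0],"hand":87.6},{"dr":[0,0,0],"slide":[0,0,0],"hand":87.6},{"dr":[0,0,0],"slide":[0,0,0],"hand":87.6}]'; python3 snap.py scene s19 wrist w19
python3 - <<'E'
from h import *
v=V('s19');crop(v,250,130,400,255,5,'s19c')
v=V('w19');P=v.cloud()
z=116;m=abs(P[...,2]-z)<3.5;m[225:]=0;n,l,st,ce=cv2.connectedComponentsWithStats(m.astype(np.uint8))
for k in range(1,n):
        if st[k,4]>200:
            ys,xs=np.nonzero(l==k);w=v.plane(np.c_[xs,ys],z)[:,:2];print(z,st[k],w.mean(0),cv2.minEnclosingCircle(np.float32(w)))
E
```

```text
t: 45.25
tool_pos: [528.5, 68.9, 250.9]
tcp_rot: [[-0.0, -0.036, 0.999], [0.0, 0.999, 0.036], [-1.0, 0.0, -0.0]]
wrist_force: [-0.4, 0.3, 0.7]
width: 0.944
t: 46.5
tool_pos: [511.6, -117.9, 399.4]
tcp_rot: [[-0.001, -0.036, 0.999], [0.0, 0.999, 0.036], [-1.0, 0.0, -0.001]]
wrist_force: [0.2, 0.3, 0.3]
width: 1.0
t: 47.5
tool_pos: [496.8, -296.8, 400.1]
tcp_rot: [[0.0, -0.037, 0.999], [0.0, 0.999, 0.037], [-1.0, 0.0, 0.0]]
wrist_force: [0.2, 0.5, 0.8]
width: 0.999
47.6 [ 496.84204223 -296.91210935  400.12158623] 0.9987539289682098 [-0.24505767 -0.27497889 -0.38575612]
116 [ 300  177   38   37 1083] [ 495.76166567 -295.73052895] ((495.9068603515625, -295.7425842285156), 18.088491439819336)
```

View pics/s19c.png

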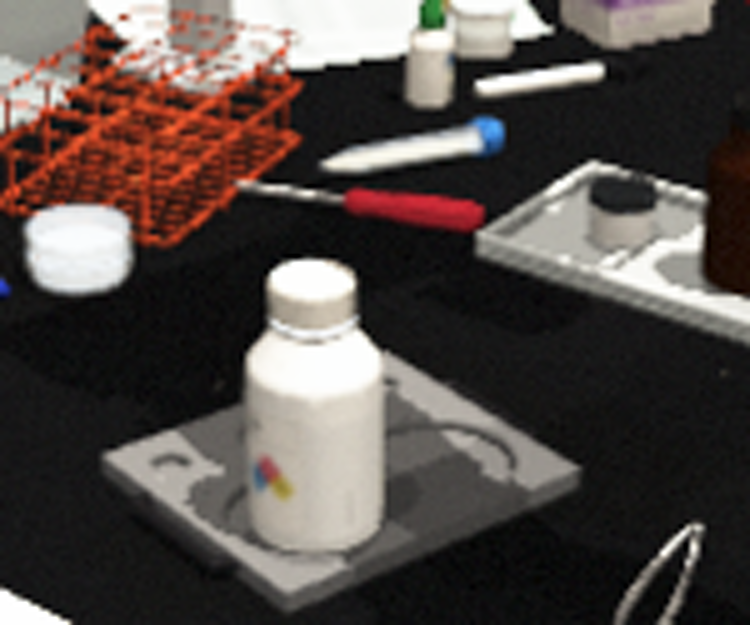

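View pics/w19.png

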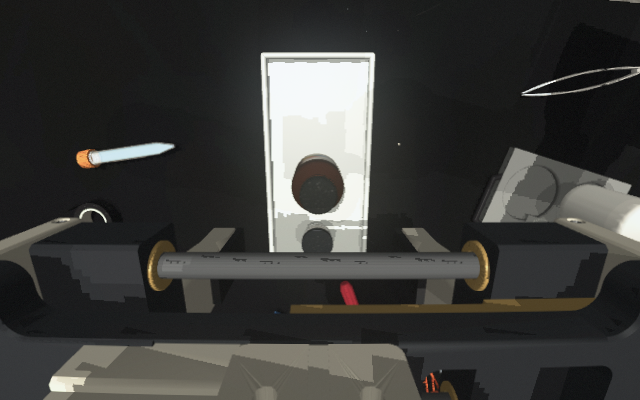

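```bash
python3 -m handwheel '[{"dr":[0,0,0],"slide":[0,0,-25],"hand":87.6},{"dr":[0,0,0],"slide":[0,0,-40],"hand":87.6},{"dr":[0,0,0],"slide":[0,0,-40],"hand":87.6},{"dr":[0,0,0],"slide":[0,0,-30],"hand":87.6},{"dr":[0,0,0],"slide":[0,0,-20],"hand":87.6},{"dr":[0,0,0],"slide":[0,0,-9],"hand":87.6},{"dr":[0,0,0],"slide":[0,0,-4],"hand":87.6},{"dr":[0,0,0],"slide":[0,0,0],"hand":75},{"dr":[0,0,0],"slide":[0,0,0],"hand":65},{"dr":[0,0,0],"slide":[0,0,0],"hand":56}]' 25; python3 -m handwheel '[{"dr":[0,0,0],"slide":[0,0,0],"hand":48},{"dr":[0,0,0],"slide":[0,0,0],"hand":48},{"dr":[0,0,0],"slide":[0,0,0],"hand":48},{"dr":[0,0,0],"slide":[0,0,0],"hand":48},{"dr":[0,0,0],"slide":[0,0,0],"hand":48}]' 25; python3 -m handwheel '[{"dr":[0,0,0],"slide":[0,0,2],"hand":48},{"dr":[0,0,0],"slide":[0,0,6],"hand":48},{"dr":[0,0,0],"slide":[0,0,12],"hand":48},{"dr":[0,0,0],"slide":[0,0,18],"hand":48},{"dr":[0,0,0],"slide":[0,0,12],"hand":48},{"dr":[0,0,0],"slide":[0,0,0],"hand":48}]' 25;python3 snap.py scene s20
python3 - <<'E'
from h import *
v=V('s20');crop(v,300,100,480,220,4,'s20c')
E
```

```text
t: 48.85
tool_pos: [496.9, -297.7, 232.6]
tcp_rot: [[0.001, -0.036, 0.999], [-0.0, 0.999, 0.036], [-1.0, -0.0, 0.001]]
wrist_force: [-1.2, 0.6, -0.4]
width: 0.721
t: 49.48
tool_pos: [496.9, -297.6, 232.3]
tcp_rot: [[0.001, -0.036, 0.999], [-0.0, 0.999, 0.036], [-1.0, -0.0, 0.001]]
wrist_force: [-1.2, 0.6, 6.0]
width: 0.634
t: 50.22
tool_pos: [497.0, -297.7, 283.3]
tcp_rot: [[0.002, -0.036, 0.999], [-0.001, 0.999, 0.036], [-1.0, -0.001, 0.002]]
wrist_force: [-0.2, 0.1, -1.3]
width: 0.638
50.275 [ 496.64395421 -297.56583741  282.34999068] 0.6355709859680562 [-0.27313337  0.86530427 -2.62242171]
```

View pics/s20c.png

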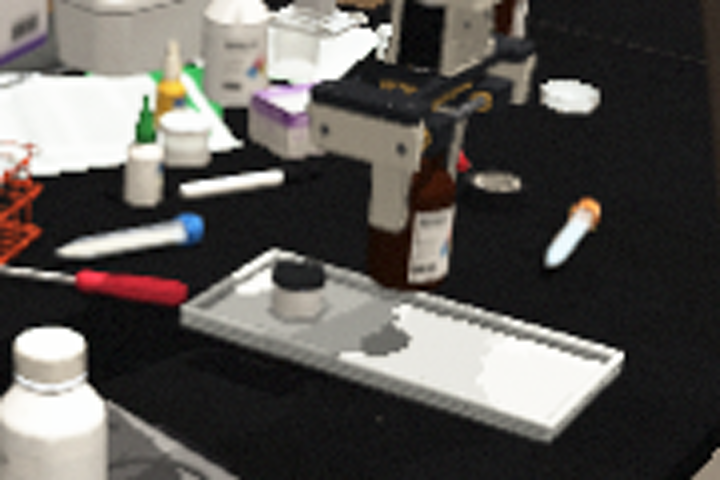

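```bash
python3 -m handwheel '[{"dr":[0,0,4],"slide":[1,10,0],"hand":48},{"dr":[0,0,8.4],"slide":[1,20,0],"hand":48},{"dr":[0,0,9.5],"slide":[1,28,0],"hand":48},{"dr":[0,0,9.5],"slide":[1,28,0],"hand":48},{"dr":[0,0,9.5],"slide":[1,28,0],"hand":48},{"dr":[0,0,9.5],"slide":[1,28,0],"hand":48},{"dr":[0,0,9.5],"slide":[1,28,0],"hand":48},{"dr":[0,0,9],"slide":[1,28,0],"hand":48},{"dr":[0,0,5.5],"slide":[1,30,0],"hand":48},{"dr":[0,0,0],"slide":[1,28,0],"hand":48}]' 25; python3 -m handwheel '[{"dr":[0,0,0],"slide":[1,18,0],"hand":48},{"dr":[0,0,0],"slide":[1,10,0],"hand":48},{"dr":[0,0,0],"slide":[0.8,2.8,-5],"hand":48},{"dr":[0,0,0],"slide":[0,0,-12],"hand":48},{"dr":[0,0,0],"slide":[0,0,-12],"hand":48},{"dr":[0,0,0],"slide":[0,0,-7],"hand":48},{"dr":[0,0,0],"slide":[0,0,-3],"hand":48},{"dr":[0,0,0],"slide":[0,0,0],"hand":48},{"dr":[0,0,0],"slide":[0,0,0],"hand":48}]' 25;python3 snap.py scene s21 top t21
python3 - <<'E'
from h import *
v=V('s21');crop(v,250,130,400,255,5,'s21c');v=V('t21');crop(v,250,165,360,250,6,'t21c')
E
```

```text
t: 51.52
tool_pos: [506.4, -40.7, 281.3]
tcp_rot: [[-0.001, -0.973, 0.233], [-0.0, 0.233, 0.973], [-1.0, 0.001, -0.0]]
wrist_force: [0.1, -0.7, -2.0]
width: 0.636
t: 52.65
tool_pos: [509.7, -10.8, 243.3]
tcp_rot: [[0.001, -0.972, 0.234], [0.0, 0.234, 0.972], [-1.0, -0.001, 0.0]]
wrist_force: [0.5, 0.3, -2.5]
width: 0.637
52.75 [509.61479704 -10.7601642  243.31349124] 0.636220037856253 [ 0.00623669 -0.3006457  -2.74830689]
```

View pics/s21c.png

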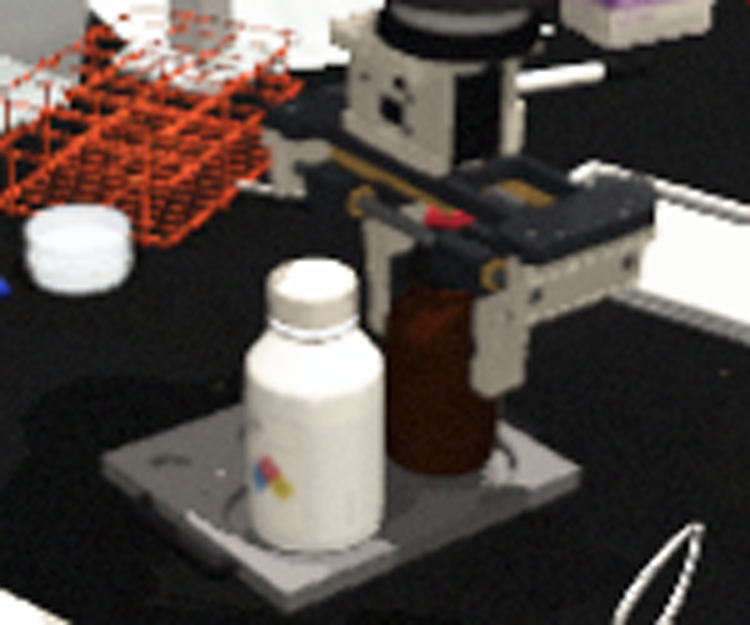

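View pics/t21c.png

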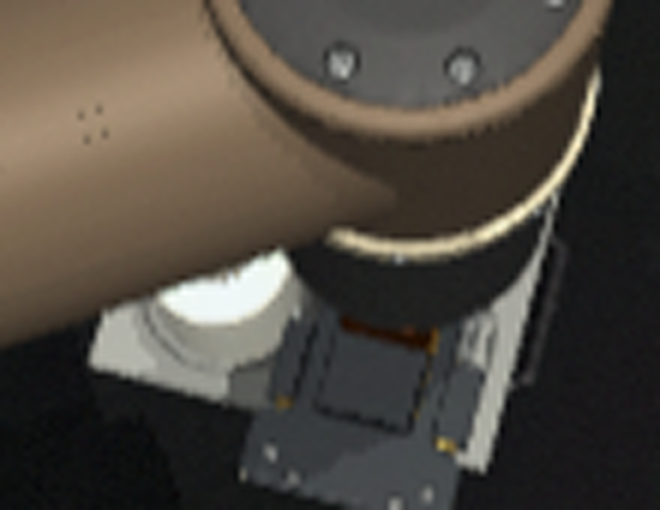

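```bash
python3 -m handwheel '[{"dr":[0,0,0],"slide":[0,0,-4],"hand":48},{"dr":[0,0,0],"slide":[0,0,-3],"hand":48},{"dr":[0,0,0],"slide":[0,0,-2],"hand":48},{"dr":[0,0,0],"slide":[0,0,-0.7],"hand":50},{"dr":[0,0,0],"slide":[0,0,-0.3],"hand":54},{"dr":[0,0,0],"slide":[0,0,0],"hand":60},{"dr":[0,0,0],"slide":[0,0,0],"hand":70},{"dr":[0,0,0],"slide":[0,0,0],"hand":82},{"dr":[0,0,0],"slide":[0,0,0],"hand":82},{"dr":[0,0,0],"slide":[0,0,0],"hand":82}]' 25;  python3 -m handwheel '[{"dr":[0,0,0],"slide":[0,0,10],"hand":82},{"dr":[0,0,0],"slide":[0,0,25],"hand":82},{"dr":[0,0,0],"slide":[0,0,45],"hand":82},{"dr":[0,0,0],"slide":[0,0,45],"hand":87},{"dr":[0,0,0],"slide":[0,0,42],"hand":87},{"dr":[0,0,0],"slide":[-3,-20,0],"hand":87},{"dr":[0,0,0],"slide":[-5,-40,0],"hand":87},{"dr":[0,0,0],"slide":[-5,-40,0],"hand":87},{"dr":[0,0,0],"slide":[-5,-40,0],"hand":87},{"dr":[0,0,0],"slide":[-5,-40,0],"hand":87}]'; python3 -m handwheel '[{"dr":[0,0,0],"slide":[-5,-40,0],"hand":87},{"dr":[0,0,0],"slide":[-5,-40,0],"hand":87},{"dr":[0,0,0],"slide":[-5,-40,0],"hand":87},{"dr":[0,0,0],"slide":[-5,-40,0],"hand":87},{"dr":[0,0,0],"slide":[-5,-40,0],"hand":87},{"dr":[0,0,0],"slide":[-5,-40,0],"hand":87},{"dr":[0,0,0],"slide":[-5,-30,0],"hand":87},{"dr":[0,0,0],"slide":[0,-10,0],"hand":87},{"dr":[0,0,0],"slide":[0,0,0],"hand":87},{"dr":[0,0,0],"slide":[0,0,0],"hand":87}]'; python3 snap.py scene s22 top t22
python3 - <<'E'
from h import *
v=V('t22');crop(v,150,165,350,290,4,'t22c');v=V('s22');crop(v,180,130,480,350,2.6,'s22c')
P=V('t22').cloud();t=V('t22')
for n,b,z in [('bb',(300,195,340,240),117),('wb',(260,180,310,235),135),('wj',(165,195,215,245),93),('bj',(405,180,445,210),37)]:
    x0,y0,x1,y1=b;m=np.zeros((400,640),bool);s=np.s_[y0:y1,x0:x1];m[s]=abs(P[s][...,2]-z)<4.5
    ys,xs=np.nonzero(m)
    if len(xs): q=t.plane(np.c_[xs,ys],z)[:,:2];print(n,len(xs),q.mean(0),cv2.minEnclosingCircle(np.float32(q)))
E
```

```text
t: 54.0
tool_pos: [509.5, -10.8, 232.9]
tcp_rot: [[-0.0, -0.972, 0.234], [-0.0, 0.234, 0.972], [-1.0, -0.0, -0.0]]
wrist_force: [-0.2, -0.4, 0.9]
width: 0.934
t: 55.25
tool_pos: [486.0, -192.0, 400.9]
tcp_rot: [[0.001, -0.972, 0.234], [-0.0, 0.234, 0.972], [-1.0, -0.001, 0.0]]
wrist_force: [0.1, 0.4, -0.2]
width: 0.993
t: 56.5
tool_pos: [451.7, -470.0, 400.3]
tcp_rot: [[0.0, -0.972, 0.233], [0.0, 0.233, 0.972], [-1.0, -0.0, 0.0]]
wrist_force: [-0.0, -0.3, -0.9]
width: 0.99
56.6 [ 451.76366532 -469.89998518  400.3376417 ] 0.9947502316095742 [0.73574362 0.07563797 0.65500436]
bb 176 [508.26608139 -10.62532941] ((508.0843200683594, -10.867690086364746), 18.087692260742188)
wb 218 [528.28475227  67.19022562] ((528.1224975585938, 67.01526641845703), 19.929445266723633)
wj 260 [493.24233722 311.35022298] ((493.10125732421875, 311.06219482421875), 23.00201416015625)
bj 192 [ 582.09060006 -294.6580914 ] ((582.2139282226562, -294.413818359375), 21.33924102783203)
```

View pics/t22.png

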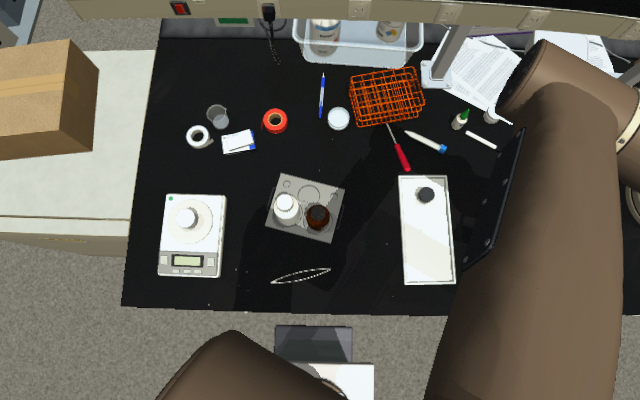

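View pics/s22c.png

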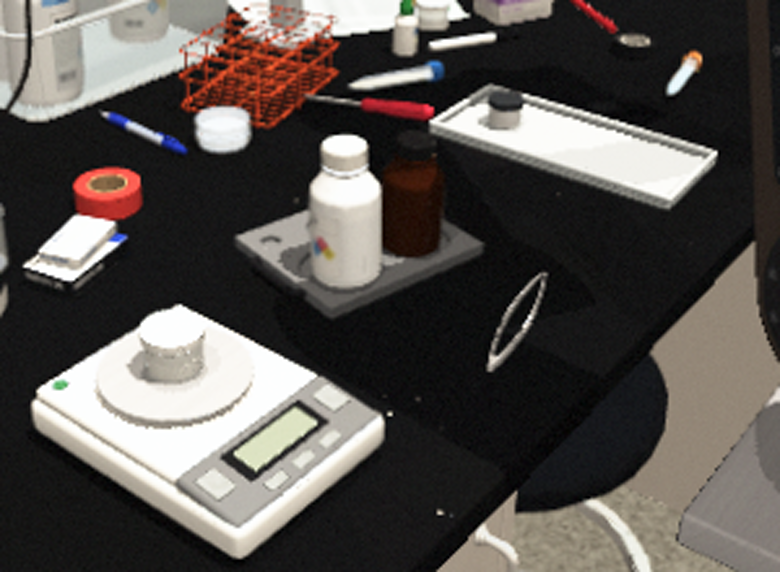

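```bash
python3 -c "
from cell import *
print(job_done()); s=sense(); print(s['t'])"
```

```text
the job is handed in; nothing more can be done
None
the job is handed in; nothing more can be done
```

The job is done and handed in at about 56.6 s of the 134 s allowed. The black-lidded jar, the brown bottle and the white bottle went onto the side tray in that order. The white-lidded jar then went onto the pan, and the white and then the brown bottle went back into their own pockets. The black-lidded jar stays on the tray.

My last pictures (top and scene cameras) show everything upright and the gripper clear of it all:

- **White-lidded jar:** about 1.5 mm from the pan centre by both the wrist and top cameras. Their absolute readings differ by 2–4 mm.
- **Bottles:** both within about 2–2.5 mm of their pocket centres, against 6.5 mm (white) and 9 mm (brown) of clearance. The scene camera shows both seated in their pockets.
- **Black-lidded jar:** at the far place on the tray, 1 mm from where I set it down.
- **Forces:** the highest wrist force I read was about 10 N. I read it only at the end of each move, so I did not see any peaks in between.

No check failed. `job_done()` gave no verdict, and `sense()` returned only the handed-in message after that, so I have no reading from the second after handing in.

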